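Swap the sample cores and take a probe reading on the red one

ROBOT

A 7-joint arm with a two-finger parallel gripper is mounted at the origin on the work surface. World frame = base frame: x ahead of the robot, y to its left, z up, the work surface at z = 0. Lengths are in mm, angles in rad, forces in N, time in s.
With the tool pointing down it reaches from about 400 to 875 mm from the base axis. Payload 4.4 kg.
Tool frame: the origin (TCP) lies at the very end of the fingers, on their centre line; the grasp point (between the pads) lies 19 mm behind it; z points along the fingers, y is the direction in which the jaws open and shut (so a half turn about z gives the same grasp; the last joint's range is limited). The gripper opens to 85 mm and grips with 20 to 120 N. Pads are 22 mm wide; open, the fingers measure 114 mm over their backs; the gripper's body (76 mm by 85 mm) begins 54 mm behind the grasp point. The pads swing forward as they close: fully open they stand 13 mm farther back than shut.
Start: joints at [-1.28, 0.628, 0.038, 1.517, -0.027, 0.996, -0.02], TCP at [227.008, 609.086, 231.313] pointing down, gripper open.
Joint ranges: [-3.06, 3.06], [-0.37, 2.12], [-1.25, 1.32], [0.18, 2.47], [-1.1, 4.24], [0.23, 1.98], [-2.94, 2.94]. Speed limits (rad/s): [2.57, 2.57, 3.14, 3.14, 3.14, 3.14, 3.14].

INTERFACE

Orientations are given as [roll, pitch, yaw] about the fixed x, y, z axes, in that order (R = Rz(yaw) Ry(pitch) Rx(roll)).
In Python, from workcell import monitor, grab_frame, get_calibration, env gives the robot as it stands.
- The arm moves only by the tool move_arm, never from a script. Its argument "targets" is a list of rows, each an object with "fingers": the gripper command: -1 is fully open, 1 is shut, values between are in proportion; "dp": the shift along the tool's x, y, z in m, a list of three; "twist": the turn, a rotation vector about the tool's x, y, z in degrees, a list of three. In form: [{"fingers": fingers, "dp": [x, y, z], "twist": [rx, ry, rz]}, ...]. A call has 1 to 20 rows; each row shifts and turns the pose as measured when the row begins, along the tool's axes as they then stand; what a row does not reach is not made up. A row lasts 1/10 s, in which the tool goes at most 50 mm and 8.59 degrees, less where a joint would pass 70% of its speed; a pose out of reach is approached as far as the arm can. A call is refused whole if a number of a shift passes 0.05 or a number of a turn 8.59, either way. A call with a gripper value outside its range is refused whole. The fingers move at their own pace and stop on an object; "newtons" is the grip in N (left out, the last holds). Time passes only in rows, so rows that do not move let the fingers close. It gives the time, the measured TCP pose, the force and the opening at its end, in the units of the state.
- monitor.observe(): the state, without advancing time (a new reading comes with each control period).
- grab_frame(name): name is "scene" or "top" or "wrist"; returns the picture (384x512x3 uint8, red, green, blue); there is no depth.
- get_calibration(name): a dict with "camera_matrix" (3x3 intrinsics, pixels), "k1" (the pictures are not rectified: a ray, as slopes to the right and down, at radius r is drawn at 1 + k1 r^2 times it, then the intrinsics apply), "T" (4x4, takes a point from camera to world coordinates). Camera axes: x right, y down, z forward; pixel columns grow to the right and rows downward; lengths in mm; the calibration is good to about 2 mm. A picture is of the moment at which its call begins: read the wrist's pose just before it. get_calibration takes no time and is no camera call; for the wrist camera it gives the pose at the moment of the call.
- env.hand_in(): hands the job in, once; it reports no verdict.
The state is a dict: "time": time; "q": joint angles; "qvel": joint speeds; "joint_torque": joint torques, N m; "tool_pos": TCP position; "tool_rot": TCP orientation; "contact_force": force on the tool from outside, world axes, zero at the start; "moment": the same for the moment, N m; "opening": finger opening in mm.
Only numpy, scipy, OpenCV 4.12 (cv2) and the standard library are available. Lean on these libraries where they do the work, as an engineer would, in place of code of your own. Each camera call takes 0.05 s, during which the arm holds its last target.

TASK

Swap the two sample cores: the brick-red one goes from the cork coaster into the black circle on the steel anvil, and the grey one from the anvil onto the cork coaster, both standing upright (the white patch on the mat is free for parking one meanwhile). Then take the white spring-nosed probe out of its stand and hold it upright with its brass nose on the blue spot on top of the red core, pressing lightly so that the nose is about half way in, and finish still holding it there. Do not topple a core, never press the probe down hard, and leave the other things on the bench where they are.

Things in the scene. Friction and masses are not known exactly. Their poses are not given: they have to be found in the camera images.
- red_core_center (a point): Centre of the brick-red core, a solid upright cylinder 50 mm in diameter and 50 mm tall, about 0.2 kg; its underside is 25 mm below and its top face 25 mm above. z is its axis, up.
- red_core_spot (a point): Centre of the blue spot (14 mm in diameter, painted) on the red core's flat top face, 12 mm off the core's axis along the core's x.
- grey_core_center (a point): Centre of the grey stone core, same size and shape as the red one (50 mm in diameter, 50 mm tall), with a blue spot of its own that is of no concern. z is its axis, up.
- anvil_top (a point): Centre of the top face of the steel anvil, a fixed square plate 100 x 100 mm, 12 mm thick, lying on the bench (this point is 12 mm above the bench). A black circle line 80 mm in diameter is painted round this point. z up.
- coaster_top (a point): Centre of the top face of the round cork coaster, fixed, 90 mm in diameter, 6 mm thick (this point is 6 mm above the bench). z up.
- spare_patch (a point): Centre of a round white patch 80 mm in diameter printed on the green mat, at bench height; nothing stands on it, so a core can be parked there.
- probe_grip (a point): Where to grip the white probe, on its axis; z runs along it from nose to tail. Round grip 26 mm in diameter, from 37 mm below to 35 mm above this point along z (orange band near the tail); black collar 36 mm in diameter from 45 to 37 mm below; front barrel 24 mm in diameter from 90 to 45 mm below; then the nose. 0.12 kg. It starts in its stand, leaning 25 degrees.
- stand_rim (a point): Centre of the mouth of the fixed grey stand's square black sleeve, 85 mm above the bench, base 110 x 85 mm. The sleeve leans 25 degrees from vertical, towards the stand's -x (roughly towards the robot). The probe sits loosely in it, collar on the rim, 45 mm of barrel inside; it comes out along its axis, tail first. Axes of the stand: z up.
- probe_tip (a point): End of the probe's brass nose, a rounded pin 8 mm in diameter; 108 mm from probe_grip along the probe's -z when the nose is fully out. It moves with the nose.
- probe_nose (a joint): How far the spring-loaded nose is pushed into the probe: 0 fully out, 0.012 m fully in (then it is rigid). It takes about 0.7 N to start and 0.35 N for each further mm: half way (6 mm) is about 2.8 N.
- jar_a_center (a point): Centre of a small clear glass jar with a brass lid, 42 mm in diameter, 62 mm tall; to be left alone.
- jar_b_center (a point): Centre of a small amber jar with a brass lid, 42 mm in diameter, 62 mm tall; to be left alone.
- dispenser_center (a point): Centre of a square white dispenser bottle with a steel top, 60 x 60 x 99 mm; to be left alone.
- dish_center (a point): Centre of a shallow white dish, 96 mm in diameter, 16 mm tall; to be left alone.
- swab_cup_center (a point): Centre of a green glass cup, 68 mm in diameter, 80 mm tall; to be left alone.
- weight_center (a point): Centre of a small brass weight, 32 mm in diameter, 38 mm tall; to be left alone.
Things that resemble listed ones, but are neither listed nor needed, are in the scene too. What is shaped like the part that bears red_core_center but turquoise is not meant.

How it is judged (in metres and radians):
On the way, in this order (a step that is already met when the one before it is completed fails the run):
1. the cores are swapped: red one in the anvil's circle, grey one on the coaster, both upright and released (horizontal distance between red_core_center and anvil_top below 0.015 m and horizontal distance between grey_core_center and coaster_top below 0.02 m and z of red_core_center in the frame of anvil_top between 0.022 and 0.028 m and z of grey_core_center in the frame of coaster_top between 0.022 and 0.028 m and angle between each of red_core_center, grey_core_center's own z axis and vertical below 0.08 rad and contact force between the fingers and red_core below 0.1 N and contact force between the fingers and grey_core below 0.1 N), for 0.2 s.
2. the probe is held, clear of its stand (distance of probe_grip from where it was at the start of the episode above 0.06 m and contact force between the fingers and probe above 1 N and contact force between probe and stand below 0.05 N), for 0.2 s.
At the end, for the whole second after the job is handed in: Red core upright within 15 mm of the anvil's centre, grey within 20 mm of the coaster's, both let go; the gripper holds the probe within 8 degrees of upright, tip within 7 mm of the blue spot's centre, nose 2.5 to 10 mm in, 0.8 to 6 N on the core, steady through the last second (all of step 1 and horizontal distance between probe_tip and red_core_spot below 0.007 m and angle between probe_grip's own z axis and vertical below 0.14 rad and z of probe_grip in the frame of red_core_center above 0.1 m and value of joint probe_nose between 0.0025 and 0.01 m and contact force between probe and red_core between 0.8 and 6 N and contact force between the fingers and probe above 1 N and contact force between probe and stand below 0.05 N and linear speed of probe below 0.02 m/s); the arm keeps its last pose, push and grip.
It fails at once if a bystander is moved by more than 30 mm (distance of any of jar_a_center, jar_b_center, dispenser_center, dish_center, swab_cup_center, weight_center from where it was at the start of the episode above 0.03 m).
It fails at once if a core is toppled (angle between any of red_core_center, grey_core_center's own z axis and vertical above 0.6 rad).
It fails at once if the probe is pressed hard (over 15 N) on a core (contact force between probe and red_core above 15 N or contact force between probe and grey_core above 15 N).
It also fails if it takes over 72 s, if anything falls off the work surface, if the arm or the gripper's body presses on something with over 40 N, if the wrist force passes 120 N, or if a joint passes its speed limit or range.

## Working session

There is one attempt and no reset: what is moved stays moved. The work goes in short steps, Python scripts to look and compute and a tool call to move; the robot and the scene stay as the last step left them, time stands still between calls to the robot, and variables do not carry over. Pictures are saved under pics/ and viewed, and the job is handed in when it is done.

Besides the shell and the picture viewer there is one more tool, called after "Call:" as name(argument=value, ...) on one line, values as JSON. move_arm: Moves the arm, as the interface text tells. Its arguments: {"type":"object","properties":{"targets":{"type":"array"},"newtons":{"type":"number"}},"required":["targets"]}

```bash
ls; mkdir -p pics; python3 - <<'E'
from workcell import monitor, grab_frame, get_calibration, env
import cv2
print(monitor.observe())
for n in ["scene","top","wrist"]:
    c=get_calibration(n); print(n,c)
    f=grab_frame(n); cv2.imwrite(f"pics/{n}0.png",f[:,:,::-1])
E
```

```text
pics
{'time': 0.0, 'q': array([-1.27981192,  0.62929739,  0.03844651,  1.51835136, -0.02703107,
        0.99632577, -0.01999457]), 'qvel': array([ 0.00059252, -0.00045946,  0.00062847,  0.00336909,  0.00069895,
       -0.00101537,  0.00055979]), 'joint_torque': array([ 5.43143724e-04, -5.63402903e+01,  1.22632843e+00, -1.93438715e+01,
        1.10468446e-02,  1.06569700e-02, -8.36107631e-06]), 'tool_pos': array([226.77045023, 608.49705377, 230.42608672]), 'tool_rot': array([-3.13972850e+00, -1.45944714e-06,  2.78479346e+00]), 'contact_force': array([-0.32835141, -0.80198074,  0.69300127]), 'moment': array([-0.00038799, -0.01790909,  0.03514269]), 'opening': 85.48159241198117}
scene {'camera_matrix': array([[408.03177737,   0.        , 252.90413008],
       [  0.        , 408.03177737, 193.03063773],
       [  0.        ,   0.        ,   1.        ]]), 'k1': 0.03788529317001947, 'T': array([[-5.32347436e-01,  5.38673798e-01, -6.53021245e-01,
         1.19015102e+03],
       [ 8.46451897e-01,  3.48925770e-01, -4.02206406e-01,
         3.41012589e+02],
       [ 1.11978887e-02, -7.668646
[... 542 characters left out ...]
-1.53795553e-01, -9.87929130e-01,
         1.23763345e+03],
       [ 0.00000000e+00,  0.00000000e+00,  0.00000000e+00,
         1.00000000e+00]])}
wrist {'camera_matrix': array([[290.20018975,   0.        , 259.88887381],
       [  0.        , 290.20018975, 199.63668764],
       [  0.        ,   0.        ,   1.        ]]), 'k1': -0.03686130841631017, 'T': array([[ 3.49949067e-01,  8.87296919e-01,  3.00399448e-01,
         1.49675498e+02],
       [ 9.36767758e-01, -3.31005850e-01, -1.13583870e-01,
         6.37409470e+02],
       [-1.34864361e-03,  3.21153086e-01, -9.47026334e-01,
         3.73500354e+02],
       [ 0.00000000e+00,  0.00000000e+00,  0.00000000e+00,
         1.00000000e+00]])}
```

View pics/top0.png

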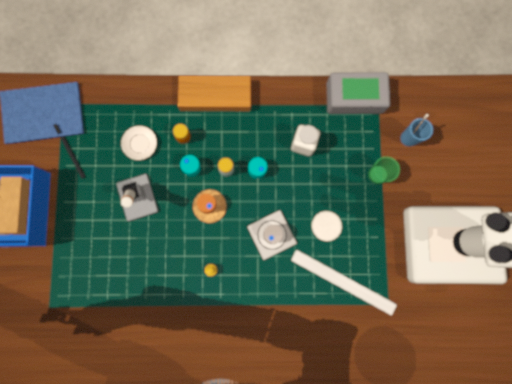

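View pics/scene0.png

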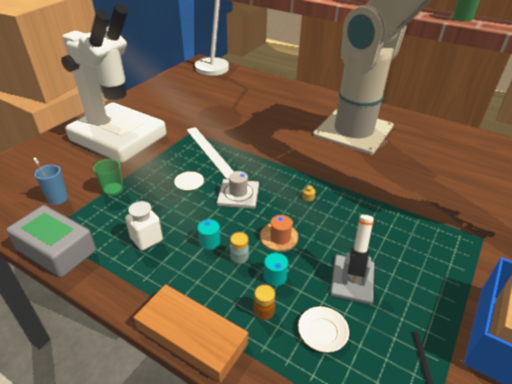

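View pics/wrist0.png

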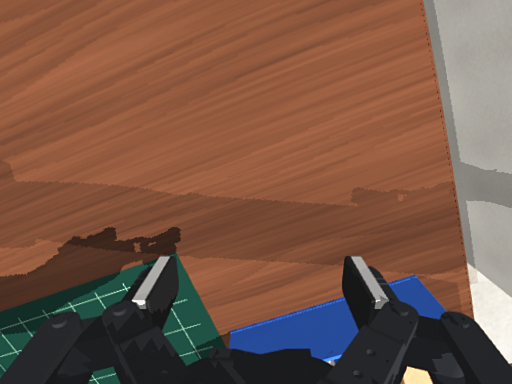

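```bash
cat > h.py <<'E'
import numpy as np, cv2
from scipy.spatial.transform import Rotation as R
from workcell import monitor, grab_frame, get_calibration, env
def rays(c,px):
    K=c["camera_matrix"];px=np.atleast_2d(px).astype(float)
    d=(px-[K[0,2],K[1,2]])/[K[0,0],K[1,1]]
    u=d.copy()
    for _ in range(20): u=d/(1+c["k1"]*(u**2).sum(1,keepdims=True))
    v=np.c_[u,np.ones(len(u))]@c["T"][:3,:3].T
    return c["T"][:3,3],v
def onplane(c,px,z):
    o,v=rays(c,px); s=(z-o[2])/v[:,2]; return o+v*s[:,None]
def proj(c,P):
    P=np.atleast_2d(P); p=(P-c["T"][:3,3])@c["T"][:3,:3]; u=p[:,:2]/p[:,2:]
    u=u*(1+c["k1"]*(u**2).sum(1,keepdims=True)); K=c["camera_matrix"]
    return u*[K[0,0],K[1,1]]+[K[0,2],K[1,2]]
def tri(c1,p1,c2,p2):
    o1,v1=rays(c1,p1);o2,v2=rays(c2,p2);v1=v1[0];v2=v2[0]
    s=np.linalg.lstsq(np.c_[v1,-v2],o2-o1,rcond=None)[0]
    a=o1+s[0]*v1;b=o2+s[1]*v2; return (a+b)/2,np.linalg.norm(a-b)
def shot(n,name):
    c=get_calibration(n); f=grab_frame(n); cv2.imwrite(f"pics/{name}.png",f[:,:,::-1]); np.savez(f"pics/{name}.npz",f=f,T=c["T"]); return c,f
def crop(f,x,y,w,h,s,name):
    cv2.imwrite(f"pics/{name}.png",cv2.resize(f[y:y+h,x:x+w,::-1],None,fx=s,fy=s,interpolation=cv2.INTER_CUBIC))
E
python3 - <<'E'
from h import *
t=cv2.imread("pics/top0.png")[:,:,::-1]; s=cv2.imread("pics/scene0.png")[:,:,::-1]
crop(t,100,120,260,195,3,"top0c"); crop(s,160,150,260,195,3,"scene0c")
E
```

```text
(no output)
```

View pics/top0c.png

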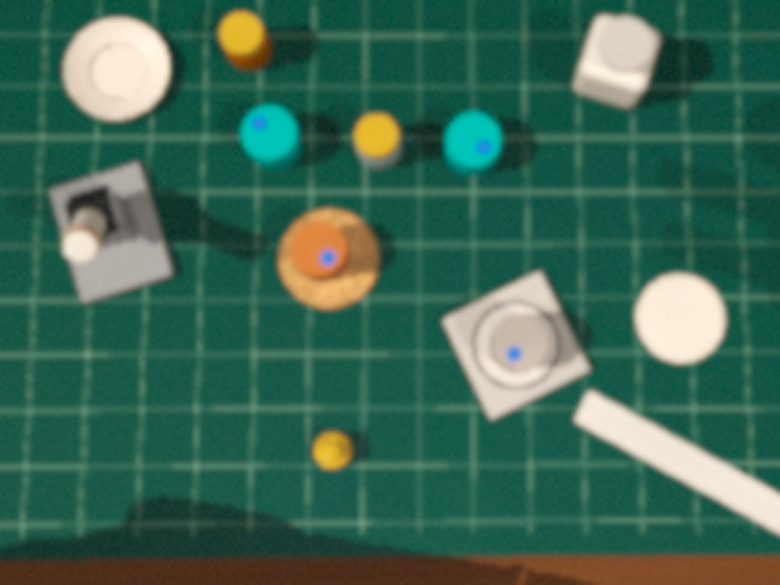

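View pics/scene0c.png

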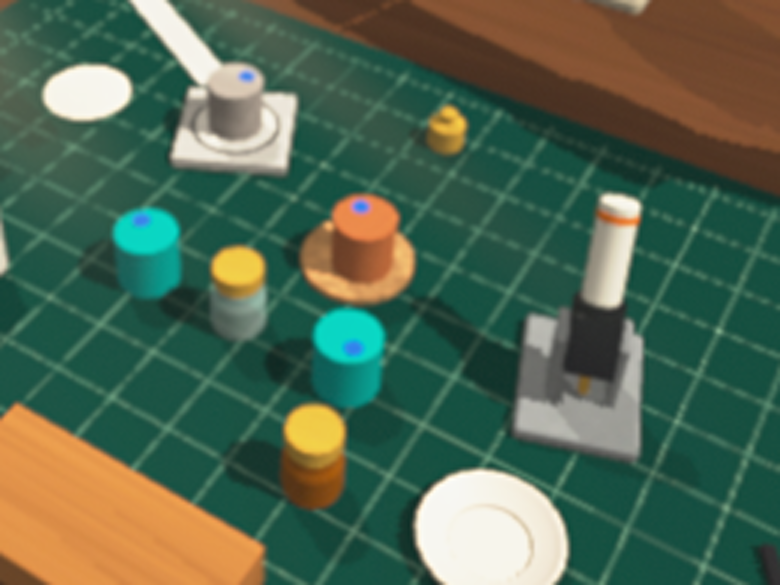

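```bash
python3 - <<'E'
from h import *
np.set_printoptions(precision=1,suppress=True)
t=cv2.imread("pics/top0.png")[:,:,::-1]
c=get_calibration("top"); cs=get_calibration("scene")
hsv=cv2.cvtColor(np.ascontiguousarray(t),cv2.COLOR_RGB2HSV)
def cen(m,x0,y0,x1,y1):
    k=np.zeros(m.shape,bool);k[y0:y1,x0:x1]=1;ys,xs=np.nonzero(m&k);return np.array([xs.mean(),ys.mean()]),len(xs)
H,S,V=hsv[...,0],hsv[...,1],hsv[...,2]
blue=(H>100)&(H<135)&(S>90)
for n,b,z in [("red spot",(195,190,225,220),56),("grey spot",(255,220,290,250),62)]:
    p,k=cen(blue,*b);print(n,p,k,onplane(c,p,z))
p,k=cen((S<80)&(V>190),305,205,350,250);print("patch",p,k,onplane(c,p,0))
p,k=cen(((H<28)|(H>110))&(S>60)&(V>60),188,182,235,230);print("coaster",p,k,onplane(c,p,6))
def m(n,q,z): 
    q=np.array(q)/3+[100,120]-1/3; print(n,onplane(c,q,z))
m("redtop",[[320,250]],56); m("coaster",[[329,259]],6); m("greytop",[[523,338]],62); m("circle",[[516,345]],12)
m("anvcorners",[[541,269],[590,370],[492,420],[441,321]],12)
print(onplane(c,np.array([[541,269],[590,370],[492,420],[441,321]])/3+[100,120]-1/3,12).mean(0))
m("jar clear lid",[[377,135]],62);m("turq",[[270,133],[473,141]],50);m("weight",[[332,448]],30);m("amber",[[242,33]],62);m("dish",[[118,69]],12);m("disp",[[625,45]],99)
m("stand base",[[49,187],[139,160],[175,273],[83,304]],12)
m("ruler end",[[588,390],[574,420]],10)
# probe tail
pt=np.array([80,245])/3+[100,120]-1/3; ps=np.array([619,204])/3+[160,150]-1/3
print("tail",tri(c,pt,cs,ps))
E
```

```text
red spot [209.  205.3] 7 [[561.9  28.2  56. ]]
grey spot [270.9 237.4] 11 [[ 476.7 -134.4   62. ]]
patch [326.3 225.6] 682 [[ 511.9 -291.7    0. ]]
coaster [209.2 205.8] 944 [[566.6  31.5   6. ]]
redtop [[568.   35.3  56. ]]
coaster [[566.1  31.    6. ]]
greytop [[ 489.8 -142.6   62. ]]
circle [[ 486.6 -139.7   12. ]]
anvcorners [[ 555.9 -163.4   12. ]
 [ 463.9 -206.5   12. ]
 [ 419.5 -117.4   12. ]
 [ 508.5  -71.7   12. ]]
[ 487.  -139.7   12. ]
jar clear lid [[670.4 -14.6  62. ]]
turq [[ 674.7   81.8   50. ]
 [ 667.5 -100.5   50. ]]
weight [[395.8  24.7  30. ]]
amber [[763.7 106.8  62. ]]
dish [[743.4 227.6  12. ]]
disp [[ 742.6 -232.1   99. ]]
stand base [[632.2 286.2  12. ]
 [657.4 205.7  12. ]
 [552.9 170.   12. ]
 [525.  251.4  12. ]]
ruler end [[ 446.1 -204.5   10. ]
 [ 419.3 -191.4   10. ]]
tail (array([559.6, 219.7, 154.8]), np.float64(0.6663394417166721))
```

```bash
cat >> h.py <<'E'
np.set_printoptions(precision=2,suppress=True)
def go(p,rpy=None,n=None,step=48):
    """print remaining tool-frame shift and twist to world pose p (mm)"""
    s=monitor.observe(); r=R.from_euler('xyz',s["tool_rot"]); d=r.inv().apply(np.array(p)-s["tool_pos"])
    w=np.zeros(3)
    if rpy is not None: w=np.degrees((r.inv()*R.from_euler('xyz',rpy)).as_rotvec())
    L=np.linalg.norm(d)
    print("t %.2f"%s["time"],"pos",s["tool_pos"],"rot",np.degrees(s["tool_rot"]),"open %.1f"%s["opening"],"F",s["contact_force"])
    print("shift mm",d,"len %.1f"%L,"twist",w)
E
python3 -c "
from h import *
go([450,280,230],[np.pi,0,np.radians(160)]); go([490,-142,150])"
```

```text
t 0.15 pos [226.87 608.62 230.61] rot [-179.92    0.    159.55] open 85.2 F [-0.06  0.93 -0.43]
shift mm [-323.87 -229.97    0.96] len 397.2 twist [-0.08  0.   -0.45]
t 0.15 pos [226.87 608.62 230.61] rot [-179.92    0.    159.55] open 85.2 F [-0.06  0.93 -0.43]
shift mm [-508.75 -611.3    81.53] len 799.5 twist [0. 0. 0.]
```

Call:
move_arm(targets=[{"fingers": -1, "dp": [-0.036, -0.026, 0], "twist": [0, 0, 0]}, {"fingers": -1, "dp": [-0.036, -0.026, 0], "twist": [0, 0, 0]}, {"fingers": -1, "dp": [-0.036, -0.026, 0], "twist": [0, 0, 0]}, {"fingers": -1, "dp": [-0.036, -0.026, 0], "twist": [0, 0, 0]}, {"fingers": -1, "dp": [-0.036, -0.026, 0], "twist": [0, 0, 0]}, {"fingers": -1, "dp": [-0.036, -0.026, 0], "twist": [0, 0, 0]}, {"fingers": -1, "dp": [-0.036, -0.026, 0], "twist": [0, 0, 0]}, {"fingers": -1, "dp": [-0.036, -0.026, 0], "twist": [0, 0, 0]}, {"fingers": -1, "dp": [-0.036, -0.026, 0], "twist": [0, 0, 0]}], newtons=40)

```text
time: 1.05
tool_pos: [450.7, 272.3, 226.4]
tool_rot: [-3.14, -0.006, 2.801]
contact_force: [0.4, 0.6, -0.3]
opening: 85.2
```

```bash
python3 -c "
from h import *
go([450,280,230],[np.pi,0,np.radians(160)]); go([480,-142,200])"
```

```text
t 1.05 pos [450.72 272.3  226.42] rot [-179.93   -0.32  160.5 ] open 85.2 F [ 0.42  0.55 -0.32]
shift mm [ 3.27  7.02 -3.57] len 8.5 twist [-0.07 -0.32  0.5 ]
t 1.05 pos [450.72 272.3  226.42] rot [-179.93   -0.32  160.5 ] open 85.2 F [ 0.42  0.55 -0.32]
shift mm [-166.06 -380.72   25.94] len 416.2 twist [0. 0. 0.]
```

Call:
move_arm(targets=[{"fingers": -1, "dp": [-0.0185, -0.0425, 0.003], "twist": [0, 0, 0]}, {"fingers": -1, "dp": [-0.0185, -0.0425, 0.003], "twist": [0, 0, 0]}, {"fingers": -1, "dp": [-0.0185, -0.0425, 0.003], "twist": [0, 0, 0]}, {"fingers": -1, "dp": [-0.0185, -0.0425, 0.003], "twist": [0, 0, 0]}, {"fingers": -1, "dp": [-0.0185, -0.0425, 0.003], "twist": [0, 0, 0]}, {"fingers": -1, "dp": [-0.0185, -0.0425, 0.003], "twist": [0, 0, 0]}, {"fingers": -1, "dp": [-0.0185, -0.0425, 0.003], "twist": [0, 0, 0]}, {"fingers": -1, "dp": [-0.0185, -0.0425, 0.003], "twist": [0, 0, 0]}, {"fingers": -1, "dp": [-0.0185, -0.0425, 0.003], "twist": [0, 0, 0]}, {"fingers": -1, "dp": [0, 0, 0], "twist": [0, 0, 0]}])

```text
time: 2.05
tool_pos: [481.7, -168.1, 197.3]
tool_rot: [-3.139, 0.001, 2.79]
contact_force: [-0.6, -0.1, -0.4]
opening: 85.6
```

```bash
python3 -c "
from h import *
go([490,-142,20],[np.pi,0,np.radians(160)])
c,f=shot('wrist','w1')
print(proj(c,[[490,-142,62],[487,-139.7,12],[512,-292,0]]))"
```

```text
t 2.05 pos [ 481.74 -168.1   197.35] rot [-179.88    0.03  159.87] open 85.6 F [-0.59 -0.13 -0.37]
shift mm [  1.33  27.72 177.29] len 179.4 twist [-0.12  0.03 -0.13]
[[287.67 186.98]
 [284.89 171.88]
 [177.92 227.54]]
```

View pics/w1.png

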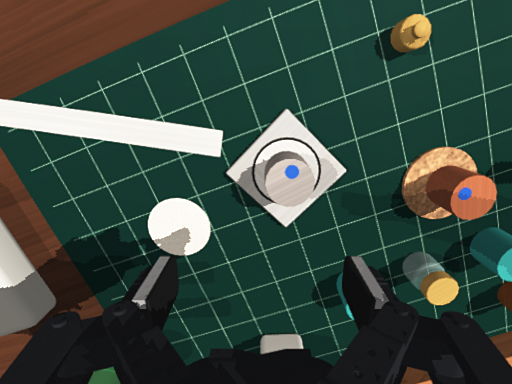

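```bash
python3 -c "
from h import *
c=get_calibration('wrist'); f=np.load('pics/w1.npz')['f']
crop(f,215,95,150,140,5,'w1c')
b=f.astype(int); m=(b[...,2]>b[...,0]+80)
for bx in [(270,155,310,190),(455,180,480,205)]:
  k=np.zeros(m.shape,bool);k[bx[1]:bx[3],bx[0]:bx[2]]=1;ys,xs=np.nonzero(m&k);print(len(xs),xs.mean(),ys.mean(),onplane(c,[xs.mean(),ys.mean()],62 if bx[0]<300 else 56))
m=(b.min(2)>120)&(b.max(2)-b.min(2)<60)
print(onplane(c,[[289.5,180]],62),onplane(c,[[287,168]],12),onplane(c,np.array([[287,109],[346,170],[286,226],[227,173]]),12),onplane(c,[[179.5,226.5]],0),onplane(c,[[474,197]],56),onplane(c,[[441,182]],6))
"
```

```text
151 291.6026490066225 171.4569536423841 [[ 476.11 -129.21   62.  ]]
118 464.53389830508473 193.41525423728814 [[561.57  34.63  56.  ]]
[[ 483.63 -133.84   62.  ]] [[ 483.29 -131.64   12.  ]] [[ 421.34 -111.11   12.  ]
 [ 508.82  -68.     12.  ]
 [ 552.04 -155.62   12.  ]
 [ 465.13 -198.86   12.  ]] [[ 511.55 -284.8     0.  ]] [[569.14  43.89  56.  ]] [[564.4   38.76   6.  ]]
```

View pics/w1c.png

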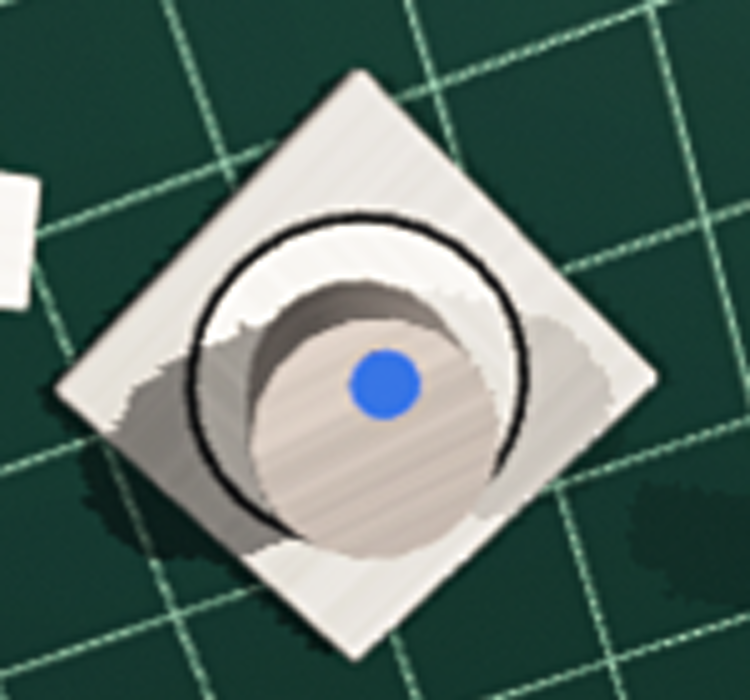

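```bash
python3 -c "
from h import *
d=np.load('pics/w1.npz');c=get_calibration('wrist');print(c['T'][:3,3]-d['T'][:3,3],monitor.observe()['tool_pos']); c['T']=d['T']
for p,z in [([291.6,171.5],62),([290,182.5],62),([286.5,171.5],12),([464.5,193.4],56),([179.5,226.5],0),([474,197],56),([441,182],6)]: print(onplane(c,[p],z))
print(onplane(c,np.array([[287,109],[346,170],[286,226],[226,173]]),12).mean(0))
"
```

```text
[0.05 3.13 0.04] [ 481.79 -164.29  197.24]
[[ 476.33 -133.38   62.  ]]
[[ 486.4  -138.36   62.  ]]
[[ 487.22 -137.81   12.  ]]
[[562.07  29.89  56.  ]]
[[ 511.38 -289.45    0.  ]]
[[569.68  39.14  56.  ]]
[[565.01  33.93   6.  ]]
[ 486.94 -138.02   12.  ]
```

```bash
python3 -c "
from h import *
go([487,-139,20],[np.pi,0,np.radians(160)])"
```

```text
t 2.10 pos [ 481.79 -164.29  197.24] rot [179.99  -0.07 160.07] open 85.5 F [-0.25  0.32 -0.7 ]
shift mm [  3.52  25.52 177.25] len 179.1 twist [ 0.01 -0.07  0.07]
```

Call:
move_arm(targets=[{"fingers": -1, "dp": [0.002, 0.012, 0.025], "twist": [0, 0, 0]}, {"fingers": -1, "dp": [0.0015, 0.0135, 0.04], "twist": [0, 0, 0]}, {"fingers": -1, "dp": [0, 0, 0.03], "twist": [0, 0, 0]}, {"fingers": -1, "dp": [0, 0, 0.01], "twist": [0, 0, 0]}, {"fingers": -1, "dp": [0, 0, 0], "twist": [0, 0, 0]}])

```text
time: 2.6
tool_pos: [489.5, -133.4, 90.5]
tool_rot: [3.137, 0.002, 2.798]
contact_force: [0.9, 0.7, -0.2]
opening: 85.4
```

```bash
python3 -c "
from h import *
go([487,-139,20],[np.pi,0,np.radians(160)])"
```

```text
t 2.60 pos [ 489.48 -133.37   90.51] rot [179.76   0.1  160.29] open 85.4 F [ 0.87  0.69 -0.23]
shift mm [ 0.56 -6.42 70.48] len 70.8 twist [0.24 0.1  0.29]
```

Call:
move_arm(targets=[{"fingers": -1, "dp": [0, -0.0055, 0.015], "twist": [0, 0, 0]}, {"fingers": -1, "dp": [0, 0, 0.025], "twist": [0, 0, 0]}, {"fingers": -1, "dp": [0, 0, 0.02], "twist": [0, 0, 0]}, {"fingers": -1, "dp": [0, 0, 0.007], "twist": [0, 0, 0]}, {"fingers": -1, "dp": [0, 0, 0], "twist": [0, 0, 0]}])

```text
time: 3.1
tool_pos: [493.4, -137.2, 27.9]
tool_rot: [3.135, 0.012, 2.801]
contact_force: [0.5, 0.2, 1.3]
opening: 85.6
```

```bash
python3 -c "
from h import *
go([487,-139,20],[np.pi,0,np.radians(160)])"
```

```text
t 3.10 pos [ 493.43 -137.19   27.92] rot [179.63   0.69 160.46] open 85.6 F [0.49 0.19 1.27]
shift mm [ 5.55 -3.9   7.83] len 10.4 twist [0.37 0.69 0.47]
```

Call:
move_arm(targets=[{"fingers": -1, "dp": [0.005, -0.0035, 0.007], "twist": [0.4, 0.7, 0]}, {"fingers": -1, "dp": [0, 0, 0], "twist": [0, 0, 0]}, {"fingers": -1, "dp": [0, 0, 0], "twist": [0, 0, 0]}])

```text
time: 3.4
tool_pos: [489.1, -139.2, 23.3]
tool_rot: [-3.141, 0.003, 2.801]
contact_force: [0.1, 0.9, 0.1]
opening: 85.2
```

```bash
python3 -c "
from h import *
go([487,-139,20],[np.pi,0,np.radians(160)])"
```

```text
t 3.40 pos [ 489.15 -139.25   23.27] rot [-179.96    0.19  160.48] open 85.2 F [0.06 0.91 0.12]
shift mm [ 2.12 -0.48  3.26] len 3.9 twist [-0.04  0.19  0.48]
```

Call:
move_arm(targets=[{"fingers": 1, "dp": [0.002, 0, 0.003], "twist": [0, 0.2, 0]}, {"fingers": 1, "dp": [0, 0, 0], "twist": [0, 0, 0]}, {"fingers": 1, "dp": [0, 0, 0], "twist": [0, 0, 0]}, {"fingers": 1, "dp": [0, 0, 0], "twist": [0, 0, 0]}, {"fingers": 1, "dp": [0, 0, 0], "twist": [0, 0, 0]}, {"fingers": 1, "dp": [0, 0, 0], "twist": [0, 0, 0]}], newtons=40)

```text
time: 4.0
tool_pos: [487.9, -138.7, 21.3]
tool_rot: [-3.141, 0.002, 2.801]
contact_force: [-0.9, -0.8, 0.2]
opening: 49.2
```

```bash
python3 -c "
from h import *
go([487,-139,20],[np.pi,0,np.radians(160)])
c,f=shot('wrist','w2')"
```

```text
t 4.00 pos [ 487.85 -138.71   21.34] rot [-179.98    0.09  160.47] open 49.2 F [-0.89 -0.79  0.19]
shift mm [ 0.71 -0.56  1.34] len 1.6 twist [-0.02  0.09  0.47]
```

View pics/w2.png

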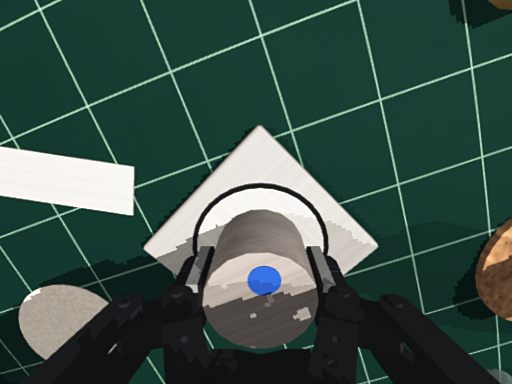

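```bash
python3 -c "
from h import *
c=get_calibration('wrist');print(onplane(c,[[260.5,300]],62))
go([511.7,-290.5,60],[np.pi,0,np.radians(160)])"
```

```text
[[ 485.28 -137.68   62.  ]]
t 4.05 pos [ 487.84 -138.71   21.36] rot [-179.98    0.09  160.47] open 49.4 F [-0.41  0.78 -0.09]
shift mm [ -73.28 -135.1   -38.47] len 158.4 twist [-0.02  0.09  0.47]
```

Call:
move_arm(targets=[{"fingers": 1, "dp": [0, 0, -0.02], "twist": [0, 0, 0]}, {"fingers": 1, "dp": [0, 0, -0.03], "twist": [0, 0, 0]}, {"fingers": 1, "dp": [-0.014, -0.02, 0], "twist": [0, 0, 0]}, {"fingers": 1, "dp": [-0.02, -0.036, 0], "twist": [0, 0, 0]}, {"fingers": 1, "dp": [-0.02, -0.036, 0], "twist": [0, 0, 0]}, {"fingers": 1, "dp": [-0.014, -0.03, 0], "twist": [0, 0, 0]}, {"fingers": 1, "dp": [-0.006, -0.012, 0], "twist": [0, 0, 0]}, {"fingers": 1, "dp": [0, 0, 0], "twist": [0, 0, 0]}])

```text
time: 4.85
tool_pos: [512.3, -291.8, 71.0]
tool_rot: [3.141, -0.004, 2.806]
contact_force: [-0.1, 0.6, -1.4]
opening: 49.1
```

```bash
python3 -c "
from h import *
go([511.7,-290.5,10],[np.pi,0,np.radians(160)])"
```

```text
t 4.85 pos [ 512.29 -291.75   71.02] rot [179.99  -0.23 160.8 ] open 49.1 F [-0.06  0.58 -1.42]
shift mm [ 0.72  0.98 61.03] len 61.0 twist [ 0.01 -0.23  0.8 ]
```

Call:
move_arm(targets=[{"fingers": 1, "dp": [0, 0, 0.02], "twist": [0, 0, 0]}, {"fingers": 1, "dp": [0, 0, 0.02], "twist": [0, 0, 0]}, {"fingers": 1, "dp": [0, 0, 0.012], "twist": [0, 0, 0]}, {"fingers": 1, "dp": [0, 0, 0.003], "twist": [0, 0, 0]}, {"fingers": 1, "dp": [0, 0, 0], "twist": [0, 0, 0]}])

```text
time: 5.35
tool_pos: [511.6, -282.5, 13.8]
tool_rot: [3.136, -0.009, 2.813]
contact_force: [0.4, -0.4, -1.3]
opening: 49.3
```

```bash
python3 -c "
from h import *
go([511.7,-290.5,10],[np.pi,0,np.radians(160)])"
```

```text
t 5.35 pos [ 511.64 -282.45   13.79] rot [179.66  -0.53 161.15] open 49.3 F [ 0.41 -0.37 -1.33]
shift mm [-2.69 -7.62  3.72] len 8.9 twist [ 0.34 -0.53  1.15]
```

Call:
move_arm(targets=[{"fingers": 1, "dp": [0, -0.004, 0.003], "twist": [0.3, -0.5, 0]}, {"fingers": 1, "dp": [0, 0, 0.0015], "twist": [0, 0, 0]}, {"fingers": 1, "dp": [0, 0, 0], "twist": [0, 0, 0]}])

```text
time: 5.65
tool_pos: [511.3, -285.6, 10.5]
tool_rot: [3.141, 0.002, 2.814]
contact_force: [-0.5, -0.4, -1.4]
opening: 48.9
```

```bash
python3 -c "
from h import *
go([511.7,-290.5,10],[np.pi,0,np.radians(160)])"
```

```text
t 5.65 pos [ 511.32 -285.57   10.47] rot [179.97   0.12 161.24] open 48.9 F [-0.51 -0.37 -1.37]
shift mm [-1.95 -4.55  0.47] len 5.0 twist [0.03 0.12 1.24]
```

Call:
move_arm(targets=[{"fingers": 1, "dp": [0, 0, 0.001], "twist": [0, 0, 0]}, {"fingers": 1, "dp": [0, 0, 0.0005], "twist": [0, 0, 0]}, {"fingers": -0.5, "dp": [0, 0, 0], "twist": [0, 0, 0]}, {"fingers": -1, "dp": [0, 0, 0], "twist": [0, 0, 0]}, {"fingers": -1, "dp": [0, 0, 0], "twist": [0, 0, 0]}, {"fingers": -1, "dp": [0, 0, 0], "twist": [0, 0, 0]}])

```text
time: 6.25
tool_pos: [512.7, -286.9, 10.7]
tool_rot: [-3.141, 0.006, 2.813]
contact_force: [0.4, -0.5, 0.2]
opening: 85.5
```

```bash
python3 -c "
from h import *
go([511.7,-290.5,100],[np.pi,0,np.radians(160)])"
```

```text
t 6.25 pos [ 512.74 -286.86   10.73] rot [-179.98    0.35  161.2 ] open 85.5 F [ 0.43 -0.5   0.25]
shift mm [ -0.73  -3.81 -89.27] len 89.4 twist [-0.01  0.35  1.2 ]
```

Call:
move_arm(targets=[{"fingers": -1, "dp": [0, 0, -0.025], "twist": [0, 0, 0]}, {"fingers": -1, "dp": [0, 0, -0.04], "twist": [0, 0, 0]}, {"fingers": -1, "dp": [0.005, 0.015, -0.03], "twist": [0, 0, 0]}, {"fingers": -1, "dp": [0.01, 0.035, -0.02], "twist": [0, 0, 0]}, {"fingers": -1, "dp": [0.007, 0.045, -0.01], "twist": [0, 0, 0]}, {"fingers": -1, "dp": [0.007, 0.045, 0], "twist": [0, 0, 0]}, {"fingers": -1, "dp": [0.007, 0.045, 0], "twist": [0, 0, 0]}, {"fingers": -1, "dp": [0.007, 0.045, 0], "twist": [0, 0, 0]}, {"fingers": -1, "dp": [0.007, 0.045, 0], "twist": [0, 0, 0]}, {"fingers": -1, "dp": [0.003, 0.02, 0], "twist": [0, 0, 0]}, {"fingers": -1, "dp": [0, 0.006, 0], "twist": [0, 0, 0]}, {"fingers": -1, "dp": [0, 0, 0], "twist": [0, 0, 0]}])

```text
time: 7.45
tool_pos: [563.3, 24.0, 141.3]
tool_rot: [3.14, 0.012, 2.808]
contact_force: [0.4, -1.1, -0.2]
opening: 85.3
```

```bash
python3 -c "
from h import *
go([568.5,37.5,14],[np.pi,0,np.radians(160)])
c,f=shot('wrist','w3')
crop(f,150,130,250,190,3,'w3c')
shot('top','t3')"
```

```text
t 7.45 pos [563.28  24.02 141.27] rot [179.92   0.7  160.89] open 85.3 F [ 0.37 -1.06 -0.16]
shift mm [  1.04  14.26 127.29] len 128.1 twist [0.09 0.7  0.89]
```

View pics/w3.png

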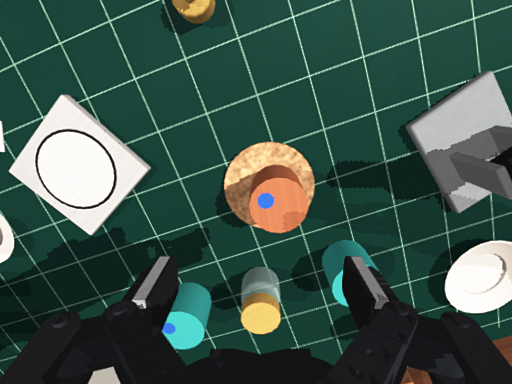

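View pics/t3.png

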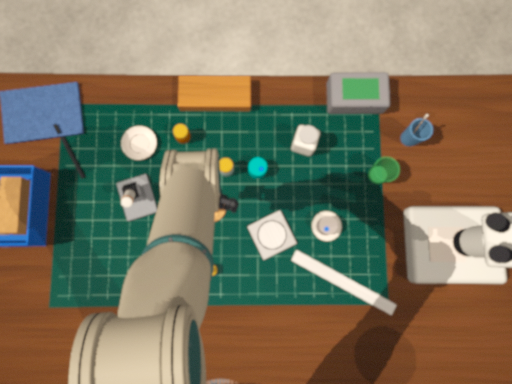

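```bash
python3 -c "
from h import *
c=get_calibration('wrist');d=np.load('pics/w3.npz');print(c['T'][:3,3]-d['T'][:3,3]);c['T']=d['T']
f=d['f'];ct=get_calibration('top')
hsv=cv2.cvtColor(f,cv2.COLOR_RGB2HSV)
m=((hsv[...,0]<9)&(hsv[...,1]>100)&(hsv[...,2]>170)).astype(np.uint8); m[:, :230]=0;m[:,330:]=0;m[250:]=0
ys,xs=np.nonzero(m);print(len(xs),xs.min(),xs.max(),ys.min(),ys.max())
cs,_=cv2.findContours(m,0,1);k=max(cs,key=cv2.contourArea);e=cv2.minEnclosingCircle(k);print(e,onplane(c,[e[0]],56))
print(onplane(c,[[278.5,205.5]],56),onplane(c,[[269,184.5]],6))
b=f.astype(int);mm=(b[...,2]>b[...,0]+80);mm[:, :245]=0;mm[:,300:]=0;mm[230:]=0;ys,xs=np.nonzero(mm);print(onplane(c,[[xs.mean(),ys.mean()]],56))
a=np.load('pics/t3.npz')['f'];crop(a,230,190,130,100,6,'t3c')
# anvil in w3
print(onplane(c,np.array([[64,95],[150,168],[92,235],[10,170]]),12).mean(0),onplane(c,[[76,169]],12))
go([568.5,37.5,14])
"
```

```text
[-0.23 -1.88 -0.02]
25 251 299 176 209
((265.5, 209.0), 1.500100016593933) [[569.03  27.02  56.  ]]
[[569.63  38.3   56.  ]] [[564.18  33.41   6.  ]]
[[561.57  29.44  56.  ]]
[ 487.45 -135.54   12.  ] [[ 485.97 -137.71   12.  ]]
t 7.55 pos [562.92  21.75 141.26] rot [179.98   0.69 160.7 ] open 85.7 F [-0.02 -0.08  0.11]
shift mm [  1.47  16.67 127.26] len 128.4 twist [0. 0. 0.]
```

View pics/t3c.png

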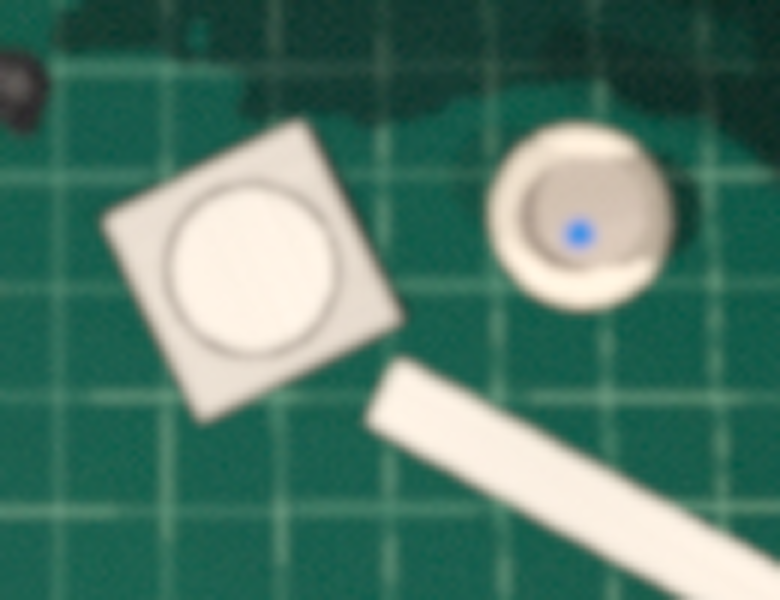

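Call:
move_arm(targets=[{"fingers": -1, "dp": [0.002, 0.014, 0.02], "twist": [0, 0.6, 0]}, {"fingers": -1, "dp": [0, 0, 0.03], "twist": [0, 0, 0]}, {"fingers": -1, "dp": [0, 0, 0.03], "twist": [0, 0, 0]}, {"fingers": -1, "dp": [0, 0, 0.015], "twist": [0, 0, 0]}, {"fingers": -1, "dp": [0, 0, 0], "twist": [0, 0, 0]}])

```text
time: 8.05
tool_pos: [567.2, 21.7, 44.8]
tool_rot: [-3.137, 0.006, 2.787]
contact_force: [0.1, -0.9, -0.1]
opening: 85.3
```

```bash
python3 -c "
from h import *
go([569,37.5,14],[np.pi,0,np.radians(160)])"
```

```text
t 8.05 pos [567.15  21.7   44.81] rot [-179.75    0.37  159.69] open 85.3 F [ 0.13 -0.91 -0.13]
shift mm [ 3.95 15.59 30.72] len 34.7 twist [-0.25  0.37 -0.31]
```

Call:
move_arm(targets=[{"fingers": -1, "dp": [0.003, 0.014, 0], "twist": [0, 0, 0]}, {"fingers": -1, "dp": [0, 0.003, 0.005], "twist": [0, 0.3, 0]}, {"fingers": -1, "dp": [0, 0, 0], "twist": [0, 0, 0]}])

```text
time: 8.35
tool_pos: [571.6, 36.3, 41.3]
tool_rot: [-3.137, 0.003, 2.782]
contact_force: [0.4, 0.1, 0.3]
opening: 85.2
```

```bash
python3 -c "
from h import *
go([569,37.5,14],[np.pi,0,np.radians(160)])"
```

```text
t 8.35 pos [571.63  36.34  41.27] rot [-179.74    0.19  159.38] open 85.2 F [0.39 0.05 0.26]
shift mm [ 2.96  0.28 27.26] len 27.4 twist [-0.26  0.19 -0.62]
```

Call:
move_arm(targets=[{"fingers": -1, "dp": [0.003, 0, 0.01], "twist": [-0.2, 0.2, 0]}, {"fingers": -1, "dp": [0.001, 0, 0.012], "twist": [0, 0, 0]}, {"fingers": -1, "dp": [0, 0, 0.006], "twist": [0, 0, 0]}, {"fingers": -1, "dp": [0, 0, 0], "twist": [0, 0, 0]}])

```text
time: 8.75
tool_pos: [568.5, 38.2, 12.3]
tool_rot: [3.141, 0.002, 2.782]
contact_force: [-0.4, -0.9, -0.3]
opening: 85.6
```

```bash
python3 -c "
from h import *
go([569,37.5,14],[np.pi,0,np.radians(160)])"
```

```text
t 8.75 pos [568.49  38.18  12.3 ] rot [179.98   0.1  159.42] open 85.6 F [-0.43 -0.92 -0.28]
shift mm [-0.72 -0.46 -1.7 ] len 1.9 twist [ 0.02  0.1  -0.58]
```

Call:
move_arm(targets=[{"fingers": 1, "dp": [0, 0, -0.002], "twist": [0, 0, 0]}, {"fingers": 1, "dp": [0, 0, 0], "twist": [0, 0, 0]}, {"fingers": 1, "dp": [0, 0, 0], "twist": [0, 0, 0]}, {"fingers": 1, "dp": [0, 0, 0], "twist": [0, 0, 0]}, {"fingers": 1, "dp": [0, 0, 0], "twist": [0, 0, 0]}, {"fingers": 1, "dp": [0, 0, 0], "twist": [0, 0, 0]}])

```text
time: 9.35
tool_pos: [568.4, 37.9, 14.6]
tool_rot: [3.142, 0.002, 2.782]
contact_force: [1.1, -0.1, -1.9]
opening: 49.0
```

```bash
python3 -c "
from h import *
go([569,37.5,14],[np.pi,0,np.radians(160)])
c,f=shot('wrist','w4');go([486.7,-139,80])"
```

```text
t 9.35 pos [568.44  37.91  14.64] rot [180.    0.1 159.4] open 49.0 F [ 1.08 -0.08 -1.91]
shift mm [-0.67 -0.19  0.64] len 0.9 twist [ 0.   0.1 -0.6]
t 9.40 pos [568.43  37.92  14.6 ] rot [180.     0.1  159.41] open 48.9 F [-0.17  0.56 -1.25]
shift mm [  14.18 -194.36  -65.43] len 205.6 twist [0. 0. 0.]
```

View pics/w4.png

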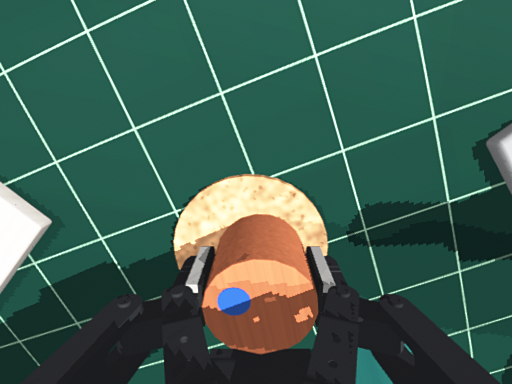

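```bash
python3 -c "
from h import *
c=get_calibration('wrist');f=np.load('pics/w4.npz')['f']
print(onplane(c,[[260.5,306],[233.5,301]],57))"
```

```text
[[567.46  38.37  57.  ]
 [561.11  28.71  57.  ]]
```

Call:
move_arm(targets=[{"fingers": 1, "dp": [0, 0, -0.02], "twist": [0, 0, 0]}, {"fingers": 1, "dp": [0, 0, -0.03], "twist": [0, 0, 0]}, {"fingers": 1, "dp": [0.001, -0.02, -0.01], "twist": [0, 0, 0]}, {"fingers": 1, "dp": [0.003, -0.04, 0], "twist": [0, 0, 0]}, {"fingers": 1, "dp": [0.003, -0.04, 0], "twist": [0, 0, 0]}, {"fingers": 1, "dp": [0.003, -0.04, 0], "twist": [0, 0, 0]}, {"fingers": 1, "dp": [0.002, -0.03, 0], "twist": [0, 0, 0]}, {"fingers": 1, "dp": [0.001, -0.015, 0], "twist": [0, 0, 0]}, {"fingers": 1, "dp": [0, 0, 0], "twist": [0, 0, 0]}, {"fingers": 1, "dp": [0, 0, 0], "twist": [0, 0, 0]}])

```text
time: 10.4
tool_pos: [489.9, -134.5, 76.3]
tool_rot: [3.14, 0.004, 2.786]
contact_force: [0.0, -0.2, -2.6]
opening: 49.5
```

```bash
python3 -c "
from h import *
go([486.7,-139,22],[np.pi,0,np.radians(160)])"
```

```text
t 10.40 pos [ 489.86 -134.55   76.25] rot [179.91   0.2  159.61] open 49.5 F [ 0.02 -0.24 -2.57]
shift mm [ 1.61 -5.36 54.24] len 54.5 twist [ 0.09  0.2  -0.39]
```

Call:
move_arm(targets=[{"fingers": 1, "dp": [0.001, -0.005, 0], "twist": [0, 0.2, 0]}, {"fingers": 1, "dp": [0, 0, 0.015], "twist": [0, 0, 0]}, {"fingers": 1, "dp": [0, 0, 0.02], "twist": [0, 0, 0]}, {"fingers": 1, "dp": [0, 0, 0.012], "twist": [0, 0, 0]}, {"fingers": 1, "dp": [0, 0, 0], "twist": [0, 0, 0]}, {"fingers": 1, "dp": [0, 0, 0], "twist": [0, 0, 0]}])

```text
time: 11.0
tool_pos: [491.4, -132.7, 28.3]
tool_rot: [3.136, 0.003, 2.797]
contact_force: [-0.9, 0.4, -1.1]
opening: 49.0
```

```bash
python3 -c "
from h import *
go([487.5,-139.3,20],[np.pi,0,np.radians(160)])"
```

```text
t 11.00 pos [ 491.44 -132.68   28.26] rot [179.71   0.15 160.23] open 49.0 F [-0.93  0.38 -1.12]
shift mm [ 1.49 -7.6   8.22] len 11.3 twist [0.29 0.15 0.23]
```

Call:
move_arm(targets=[{"fingers": 1, "dp": [0.0015, -0.0075, 0], "twist": [0.3, 0.1, 0]}, {"fingers": 1, "dp": [0, 0, 0.004], "twist": [0, 0, 0]}, {"fingers": 1, "dp": [0, 0, 0.002], "twist": [0, 0, 0]}, {"fingers": 1, "dp": [0, 0, 0], "twist": [0, 0, 0]}])

```text
time: 11.4
tool_pos: [488.4, -139.9, 23.5]
tool_rot: [-3.141, 0.004, 2.797]
contact_force: [0.2, 0.7, -2.8]
opening: 49.3
```

```bash
python3 -c "
from h import *
go([487.5,-139.3,20],[np.pi,0,np.radians(160)])"
```

```text
t 11.40 pos [ 488.41 -139.95   23.54] rot [-179.98    0.21  160.26] open 49.3 F [ 0.16  0.67 -2.77]
shift mm [1.09 0.31 3.54] len 3.7 twist [-0.02  0.21  0.26]
```

Still hanging; ease down until the weight comes off.

Call:
move_arm(targets=[{"fingers": 1, "dp": [0.001, 0, 0.002], "twist": [0, 0.2, 0]}, {"fingers": 1, "dp": [0, 0, 0.0015], "twist": [0, 0, 0]}, {"fingers": 1, "dp": [0, 0, 0], "twist": [0, 0, 0]}])

```text
time: 11.7
tool_pos: [487.7, -139.7, 20.3]
tool_rot: [-3.141, 0.001, 2.797]
contact_force: [-0.2, 1.1, 0.5]
opening: 49.5
```

```bash
python3 -c "
from h import *
go([487.5,-139.3,20],[np.pi,0,np.radians(160)])"
```

```text
t 11.70 pos [ 487.71 -139.72   20.31] rot [-179.99    0.04  160.25] open 49.5 F [-0.21  1.13  0.45]
shift mm [0.34 0.33 0.31] len 0.6 twist [-0.01  0.04  0.25]
```

Weight is off (Fz +0.5). Release and go for the parked grey core at about (512,-286).

Call:
move_arm(targets=[{"fingers": -0.5, "dp": [0, 0, 0], "twist": [0, 0, 0]}, {"fingers": -1, "dp": [0, 0, 0], "twist": [0, 0, 0]}, {"fingers": -1, "dp": [0, 0, 0], "twist": [0, 0, 0]}, {"fingers": -1, "dp": [0, 0, 0], "twist": [0, 0, 0]}, {"fingers": -1, "dp": [0, 0, -0.02], "twist": [0, 0, 0]}, {"fingers": -1, "dp": [0, 0, -0.035], "twist": [0, 0, 0]}, {"fingers": -1, "dp": [0, 0, -0.035], "twist": [0, 0, 0]}, {"fingers": -1, "dp": [-0.01, -0.018, 0], "twist": [0, 0, 0]}, {"fingers": -1, "dp": [-0.02, -0.038, 0], "twist": [0, 0, 0]}, {"fingers": -1, "dp": [-0.02, -0.038, 0], "twist": [0, 0, 0]}, {"fingers": -1, "dp": [-0.013, -0.025, 0], "twist": [0, 0, 0]}, {"fingers": -1, "dp": [-0.005, -0.01, 0], "twist": [0, 0, 0]}, {"fingers": -1, "dp": [0, 0, 0], "twist": [0, 0, 0]}, {"fingers": -1, "dp": [0, 0, 0], "twist": [0, 0, 0]}])

```text
time: 13.1
tool_pos: [509.7, -285.3, 114.1]
tool_rot: [3.14, 0.001, 2.803]
contact_force: [0.7, 0.2, 0.3]
opening: 85.0
```

```bash
python3 -c "
from h import *
go([512,-286,9],[np.pi,0,np.radians(160)])
c,f=shot('wrist','w5');print(proj(c,[[512,-286,50],[487,-139,62]]))"
```

```text
t 13.10 pos [ 509.73 -285.25  114.14] rot [179.92   0.05 160.6 ] open 85.0 F [0.67 0.18 0.31]
shift mm [ -2.3   -0.1  105.14] len 105.2 twist [0.08 0.05 0.6 ]
[[260.08 217.4 ]
 [456.25 122.58]]
```

View pics/w5.png

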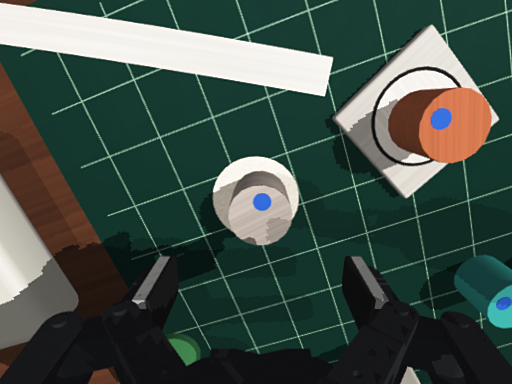

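```bash
python3 -c "
from h import *
c=get_calibration('wrist');c['T']=np.load('pics/w5.npz')['T']
print(onplane(c,[[260.5,213.5]],50),onplane(c,[[455,124.5]],62))
go([511,-286,9],[np.pi,0,np.radians(160)])"
```

```text
[[ 509.07 -284.62   50.  ]] [[ 487.98 -139.98   62.  ]]
t 13.15 pos [ 509.73 -284.94  114.16] rot [179.92   0.04 160.63] open 85.3 F [-0.02  0.97 -1.2 ]
shift mm [ -1.47  -0.72 105.16] len 105.2 twist [0.08 0.04 0.63]
```

Call:
move_arm(targets=[{"fingers": -1, "dp": [0, 0, 0.02], "twist": [0, 0, 0]}, {"fingers": -1, "dp": [0, 0, 0.025], "twist": [0, 0, 0]}, {"fingers": -1, "dp": [0, 0, 0.015], "twist": [0, 0, 0]}, {"fingers": -1, "dp": [0, 0, 0], "twist": [0, 0, 0]}])

```text
time: 13.55
tool_pos: [511.2, -275.8, 53.3]
tool_rot: [3.136, -0.0, 2.814]
contact_force: [-0.3, -0.0, -0.6]
opening: 85.4
```

```bash
python3 -c "
from h import *
go([511,-286,10],[np.pi,0,np.radians(160)])"
```

```text
t 13.55 pos [ 511.21 -275.78   53.29] rot [179.68  -0.02 161.21] open 85.4 F [-0.31 -0.04 -0.61]
shift mm [-3.11 -9.98 43.24] len 44.5 twist [ 0.32 -0.02  1.21]
```

Call:
move_arm(targets=[{"fingers": -1, "dp": [-0.002, -0.0095, 0], "twist": [0.3, 0, 0]}, {"fingers": -1, "dp": [0, -0.002, 0.012], "twist": [0, 0, 0]}, {"fingers": -1, "dp": [0, -0.002, 0.015], "twist": [0, 0, 0]}, {"fingers": -1, "dp": [0, -0.001, 0.01], "twist": [0, 0, 0]}, {"fingers": -1, "dp": [0, 0, 0], "twist": [0, 0, 0]}])

```text
time: 14.05
tool_pos: [509.8, -289.0, 15.3]
tool_rot: [3.141, 0.002, 2.817]
contact_force: [-1.0, 0.0, -0.6]
opening: 85.1
```

```bash
python3 -c "
from h import *
go([510,-285.5,10],[np.pi,0,np.radians(160)])"
```

```text
t 14.05 pos [ 509.77 -289.01   15.34] rot [179.97   0.1  161.43] open 85.1 F [-1.01  0.03 -0.64]
shift mm [0.91 3.4  5.34] len 6.4 twist [0.04 0.1  1.43]
```

Call:
move_arm(targets=[{"fingers": -1, "dp": [0.001, 0.0033, 0.005], "twist": [0, 0, 0]}, {"fingers": -1, "dp": [0, 0, 0], "twist": [0, 0, 0]}, {"fingers": 1, "dp": [0, 0, 0], "twist": [0, 0, 0]}, {"fingers": 1, "dp": [0, 0, 0], "twist": [0, 0, 0]}, {"fingers": 1, "dp": [0, 0, 0], "twist": [0, 0, 0]}, {"fingers": 1, "dp": [0, 0, 0], "twist": [0, 0, 0]}, {"fingers": 1, "dp": [0, 0, 0], "twist": [0, 0, 0]}, {"fingers": 1, "dp": [0, 0, 0], "twist": [0, 0, 0]}])

```text
time: 14.85
tool_pos: [510.2, -285.3, 10.4]
tool_rot: [3.141, 0.002, 2.817]
contact_force: [-0.3, -0.1, -2.0]
opening: 48.9
```

```bash
python3 -c "
from h import *
go([565.5,32.5,90],[np.pi,0,np.radians(160)])"
```

```text
t 14.85 pos [ 510.17 -285.29   10.44] rot [179.96   0.14 161.42] open 48.9 F [-0.31 -0.13 -2.01]
shift mm [ 48.62 318.92 -79.45] len 332.2 twist [0.04 0.14 1.42]
```

Call:
move_arm(targets=[{"fingers": 1, "dp": [0, 0, -0.02], "twist": [0, 0, 0]}, {"fingers": 1, "dp": [0, 0, -0.035], "twist": [0, 0, 0]}, {"fingers": 1, "dp": [0, 0, -0.035], "twist": [0, 0, 0]}, {"fingers": 1, "dp": [0.005, 0.02, -0.01], "twist": [0, 0, 0]}, {"fingers": 1, "dp": [0.005, 0.035, 0], "twist": [0, 0, 0]}, {"fingers": 1, "dp": [0.006, 0.042, 0], "twist": [0, 0, 0]}, {"fingers": 1, "dp": [0.006, 0.042, 0], "twist": [0, 0, 0]}, {"fingers": 1, "dp": [0.006, 0.042, 0], "twist": [0, 0, 0]}, {"fingers": 1, "dp": [0.006, 0.042, 0], "twist": [0, 0, 0]}, {"fingers": 1, "dp": [0.006, 0.042, 0], "twist": [0, 0, 0]}, {"fingers": 1, "dp": [0.004, 0.03, 0], "twist": [0, 0, 0]}, {"fingers": 1, "dp": [0.002, 0.012, 0], "twist": [0, 0, 0]}, {"fingers": 1, "dp": [0, 0, 0], "twist": [0, 0, 0]}, {"fingers": 1, "dp": [0, 0, 0], "twist": [0, 0, 0]}])

```text
time: 16.25
tool_pos: [565.5, 27.3, 112.5]
tool_rot: [-3.14, 0.002, 2.81]
contact_force: [0.0, -0.6, -2.0]
opening: 49.1
```

```bash
python3 -c "
from h import *
go([565.5,32.5,17],[np.pi,0,np.radians(160)])"
```

```text
t 16.25 pos [565.51  27.29 112.46] rot [-179.92    0.1   161.02] open 49.1 F [ 0.03 -0.63 -2.02]
shift mm [ 1.87  5.06 95.45] len 95.6 twist [-0.08  0.1   1.02]
```

Call:
move_arm(targets=[{"fingers": 1, "dp": [0.001, 0.005, 0.02], "twist": [0, 0, 0]}, {"fingers": 1, "dp": [0, 0, 0.03], "twist": [0, 0, 0]}, {"fingers": 1, "dp": [0, 0, 0.025], "twist": [0, 0, 0]}, {"fingers": 1, "dp": [0, 0, 0.01], "twist": [0, 0, 0]}, {"fingers": 1, "dp": [0, 0, 0], "twist": [0, 0, 0]}])

```text
time: 16.75
tool_pos: [566.9, 18.1, 26.5]
tool_rot: [-3.134, 0.006, 2.794]
contact_force: [-1.1, 0.1, -1.6]
opening: 49.2
```

```bash
python3 -c "
from h import *
go([565.5,32.5,16],[np.pi,0,np.radians(160)])"
```

```text
t 16.75 pos [566.86  18.05  26.48] rot [-179.59    0.36  160.1 ] open 49.2 F [-1.15  0.12 -1.57]
shift mm [ 6.27 13.2  10.34] len 17.9 twist [-0.41  0.36  0.1 ]
```

Call:
move_arm(targets=[{"fingers": 1, "dp": [0.003, 0.007, 0], "twist": [-0.4, 0.3, 0]}, {"fingers": 1, "dp": [0.003, 0.006, 0], "twist": [0, 0, 0]}, {"fingers": 1, "dp": [0, 0.001, 0.005], "twist": [0, 0, 0]}, {"fingers": 1, "dp": [0, 0, 0.003], "twist": [0, 0, 0]}, {"fingers": 1, "dp": [0, 0, 0], "twist": [0, 0, 0]}])

```text
time: 17.25
tool_pos: [568.4, 32.9, 21.6]
tool_rot: [3.139, 0.006, 2.792]
contact_force: [0.4, 0.5, -1.9]
opening: 49.0
```

```bash
python3 -c "
from h import *
go([565.5,32.5,15],[np.pi,0,np.radians(160)])"
```

```text
t 17.25 pos [568.42  32.86  21.58] rot [179.87   0.35 159.96] open 49.0 F [ 0.37  0.47 -1.94]
shift mm [ 2.66 -1.35  6.56] len 7.2 twist [ 0.13  0.35 -0.04]
```

Call:
move_arm(targets=[{"fingers": 1, "dp": [0.0025, -0.001, 0.003], "twist": [0.1, 0.3, 0]}, {"fingers": 1, "dp": [0, 0, 0.003], "twist": [0, 0, 0]}, {"fingers": 1, "dp": [0, 0, 0.001], "twist": [0, 0, 0]}, {"fingers": 1, "dp": [0, 0, 0], "twist": [0, 0, 0]}])

```text
time: 17.65
tool_pos: [566.1, 32.9, 16.5]
tool_rot: [3.141, 0.002, 2.792]
contact_force: [0.9, -0.3, -1.3]
opening: 49.1
```

```bash
python3 -c "
from h import *
go([565.5,32.5,15],[np.pi,0,np.radians(160)])"
```

```text
t 17.65 pos [566.06  32.87  16.5 ] rot [179.95   0.1  159.98] open 49.1 F [ 0.92 -0.26 -1.3 ]
shift mm [ 0.41 -0.54  1.5 ] len 1.6 twist [ 0.05  0.1  -0.02]
```

Call:
move_arm(targets=[{"fingers": 1, "dp": [0, 0, 0.0012], "twist": [0, 0, 0]}, {"fingers": 1, "dp": [0, 0, 0.0005], "twist": [0, 0, 0]}, {"fingers": -0.5, "dp": [0, 0, 0], "twist": [0, 0, 0]}, {"fingers": -1, "dp": [0, 0, 0], "twist": [0, 0, 0]}, {"fingers": -1, "dp": [0, 0, 0], "twist": [0, 0, 0]}, {"fingers": -1, "dp": [0, 0, 0], "twist": [0, 0, 0]}, {"fingers": -1, "dp": [0, 0, -0.02], "twist": [0, 0, 0]}, {"fingers": -1, "dp": [0, 0, -0.04], "twist": [0, 0, 0]}, {"fingers": -1, "dp": [0, 0, -0.045], "twist": [0, 0, 0]}, {"fingers": -1, "dp": [0.003, 0, -0.045], "twist": [0, 0, 0]}, {"fingers": -1, "dp": [0.01, 0, -0.045], "twist": [0, 0, 0]}, {"fingers": -1, "dp": [0.02, 0, -0.04], "twist": [0, 0, 0]}, {"fingers": -1, "dp": [0.02, 0, -0.03], "twist": [0, 0, 0]}, {"fingers": -1, "dp": [0, 0, 0], "twist": [0, 0, 0]}, {"fingers": -1, "dp": [0, 0, 0], "twist": [0, 0, 0]}])

```text
time: 19.15
tool_pos: [514.7, 51.0, 289.4]
tool_rot: [3.141, 0.001, 2.791]
contact_force: [-0.1, -0.8, -0.3]
opening: 85.5
```

```bash
python3 -c "
from h import *
go([565.5,32.5,15],[np.pi,0,np.radians(160)])
shot('scene','s6'); c,f=shot('wrist','w6');go([565.5,32.5,15],[np.pi,0,np.radians(160)])
"
```

```text
t 19.15 pos [514.7   51.   289.36] rot [179.94   0.06 159.9 ] open 85.5 F [-0.05 -0.76 -0.35]
shift mm [-53.79  -0.19 274.41] len 279.6 twist [ 0.06  0.06 -0.1 ]
t 19.25 pos [514.69  50.79 288.38] rot [179.99  -0.03 159.87] open 85.6 F [ 1.19 -0.06 -0.71]
shift mm [-54.17   0.28 273.35] len 278.7 twist [ 0.01 -0.03 -0.13]
```

View pics/w6.png

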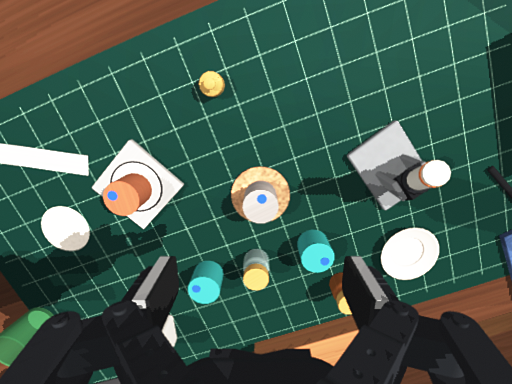

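View pics/s6.png

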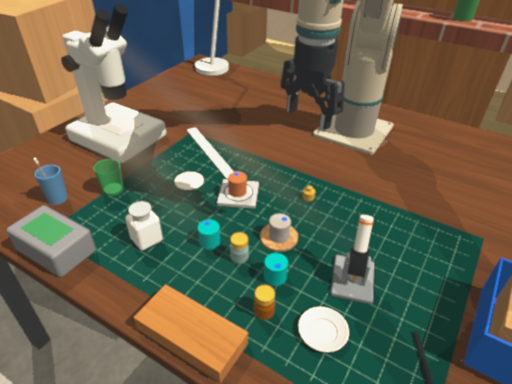

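```bash
python3 -c "
from h import *
d=np.load('pics/w6.npz');s=np.load('pics/s6.npz')
a=cv2.resize(d['f'][110:250,80:320],None,fx=3.3,fy=3.3,interpolation=2);b=cv2.resize(s['f'][160:290,200:400],None,fx=4,fy=4,interpolation=2)
cv2.imwrite('pics/w6c.png',a[:,:,::-1][:600,:800]);cv2.imwrite('pics/s6c.png',b[:,:,::-1])
crop(d['f'],330,100,140,120,5,'w6p')
def spot(f,bx):
  q=f.astype(int);m=(q[...,2]>q[...,0]+70)&(q[...,2]>q[...,1]+50);k=np.zeros(m.shape,bool);k[bx[1]:bx[3],bx[0]:bx[2]]=1;ys,xs=np.nonzero(m&k);return len(xs),np.array([xs.mean(),ys.mean()])
cw=get_calibration('wrist');cw['T']=d['T'];cs=get_calibration('scene')
for n,bw,bs,z in [('red',(100,185,125,208),(225,165,250,180),62),('grey',(250,188,275,210),(275,212,295,225),56)]:
  kw,pw=spot(d['f'],bw);ks,ps=spot(s['f'],bs);print(n,kw,pw,onplane(cw,[pw],z),ks,ps,onplane(cs,[ps],z),tri(cw,pw,cs,ps))
"
```

```text
red 71 [111.92 195.08] [[ 480.45 -149.32   62.  ]] 7 [236.   173.71] [[ 480.02 -149.86   62.  ]] (array([ 480.45, -149.38,   62.3 ]), np.float64(0.4198914819654832))
grey 73 [261.36 198.44] [[556.54  38.04  56.  ]] 16 [284.  218.5] [[556.35  37.59  56.  ]] (array([556.53,  37.88,  56.2 ]), np.float64(0.3810200574785849))
```

View pics/w6c.png

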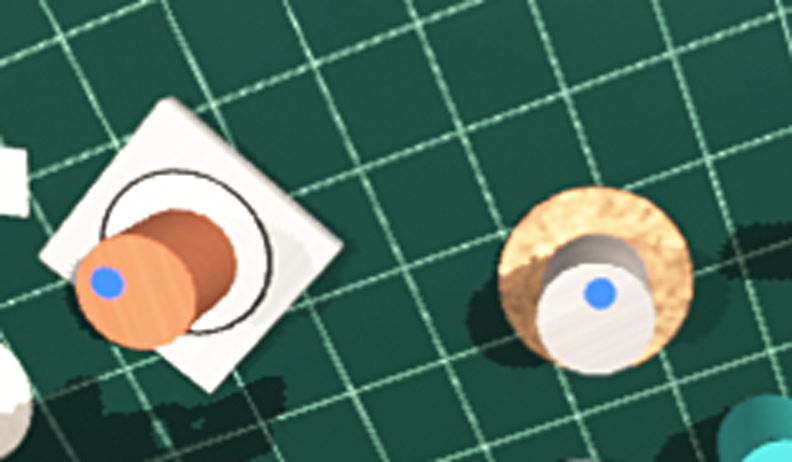

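View pics/s6c.png

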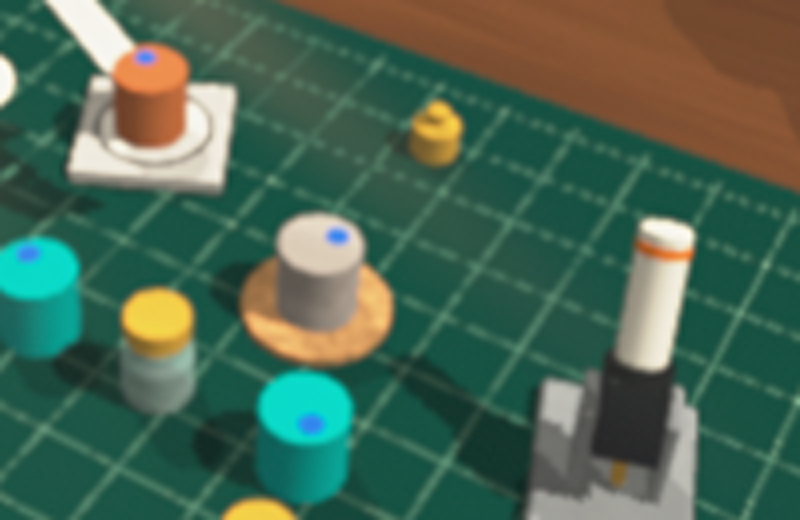

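View pics/w6p.png

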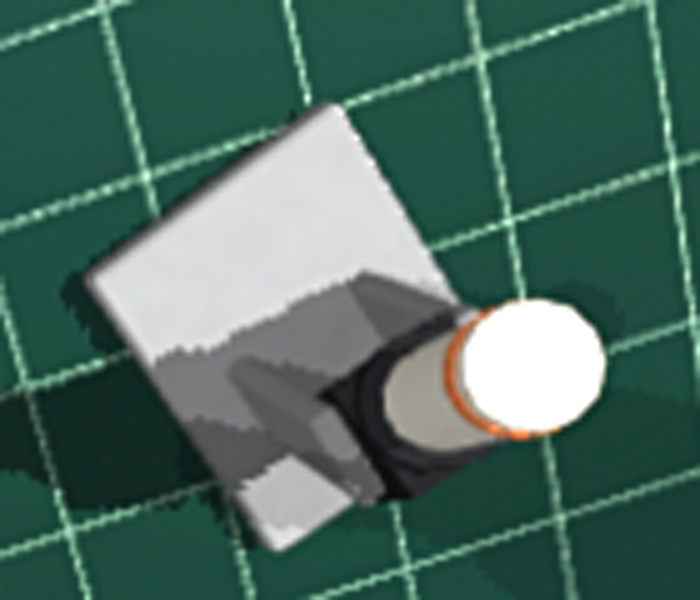

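```bash
python3 -c "
from h import *
d=np.load('pics/w6.npz');cw=get_calibration('wrist');cw['T']=d['T'];cs=get_calibration('scene')
W=lambda *p:np.array(p)/5+[330,100]-.4
S=lambda *p:np.array(p)/4+[200,160]-.4
print('redc',onplane(cw,np.array([[135,291]])/3.3+[80,110]-.4,62),'greyc',onplane(cw,np.array([[596,318]])/3.3+[80,110]-.4,56))
print('circle',onplane(cw,np.array([[186,251]])/3.3+[80,110]-.4,12),'coaster',onplane(cw,np.array([[595,281]])/3.3+[80,110]-.4,6))
t,e=tri(cw,W(533,367),cs,S(668,231));print('tail',t,e)
_,w=rays(cw,[W(533,367),W(425,408)]);_,s=rays(cs,[S(668,231),S(645,362)])
a=np.cross(np.cross(w[0],w[1]),np.cross(s[0],s[1]));a/=np.linalg.norm(a);a*=np.sign(a[2]);print('axis',a,'lean',np.degrees(np.arccos(a[2])),'az',np.degrees(np.arctan2(-a[1],-a[0])))
B=onplane(cw,[W(90,272),W(335,103),W(275,550)],12);print(B);
v=B[1]-B[0];print(np.linalg.norm(v),np.degrees(np.arctan2(v[1],v[0])));v=B[2]-B[0];print(np.linalg.norm(v),np.degrees(np.arctan2(v[1],v[0])))
"
```

```text
redc [[ 487.94 -140.1    62.  ]] greyc [[566.27  32.8   56.  ]]
circle [[ 485.86 -137.94   12.  ]] coaster [[565.98  32.53   6.  ]]
tail [559.44 220.71 156.02] 0.5671787731787723
axis [-0.41 -0.15  0.9 ] lean 25.965262008920092 az 20.453492741826803
[[549.65 174.72  12.  ]
 [526.8  252.83  12.  ]
 [653.97 207.33  12.  ]]
81.37991834140213 106.303887871381
109.30370365812449 17.35588403164389
```

```bash
python3 -c "
from h import *
print(monitor.observe()['q'])
go([541,215.5,210],np.radians([180,25,-162.3]))"
```

```text
[-0.21  0.37  0.07  1.81 -0.03  0.96  1.1 ]
t 19.25 pos [514.69  50.79 288.38] rot [179.99  -0.03 159.87] open 85.6 F [ 1.19 -0.06 -0.71]
shift mm [ 31.92 163.69  78.42] len 184.3 twist [ -8.23 -24.11 -37.22]
```

Call:
move_arm(targets=[{"fingers": -1, "dp": [0.002, 0.015, 0], "twist": [-0.7, -2, -3.1]}, {"fingers": -1, "dp": [0.004, 0.027, 0], "twist": [-1.4, -4, -6.2]}, {"fingers": -1, "dp": [0.004, 0.027, 0], "twist": [-1.4, -4, -6.2]}, {"fingers": -1, "dp": [0.004, 0.027, 0], "twist": [-1.4, -4, -6.2]}, {"fingers": -1, "dp": [0.004, 0.027, 0], "twist": [-1.4, -4, -6.2]}, {"fingers": -1, "dp": [0.002, 0.015, 0], "twist": [-1.4, -4, -6.2]}, {"fingers": -1, "dp": [0, 0, 0], "twist": [-0.5, -1.5, -2.3]}, {"fingers": -1, "dp": [0, 0, 0], "twist": [0, 0, 0]}, {"fingers": -1, "dp": [0, 0, 0], "twist": [0, 0, 0]}])

```text
time: 20.15
tool_pos: [510.5, 189.5, 273.2]
tool_rot: [-3.14, 0.417, -2.826]
contact_force: [-0.1, 0.0, -1.0]
opening: 85.4
```

```bash
python3 -c "
from h import *
print(monitor.observe()['q'])
go([541,215.5,197],np.radians([180,25,-162.3]))"
```

```text
[-0.4   0.26 -0.05  2.14  0.21  0.33  1.26]
t 20.15 pos [510.54 189.51 273.21] rot [-179.92   23.92 -161.9 ] open 85.4 F [-0.05  0.03 -1.03]
shift mm [-2.95 15.36 84.66] len 86.1 twist [ 0.09 -1.08  0.36]
```

```bash
python3 -c "
from h import *
go([565,222,195],np.radians([180,6,-162.3]))"
```

```text
t 20.15 pos [510.54 189.51 273.21] rot [-179.92   23.92 -161.9 ] open 85.4 F [-0.05  0.03 -1.03]
shift mm [-24.84  14.1   96.55] len 100.7 twist [ 0.03 17.92  0.38]
```

Call:
move_arm(targets=[{"fingers": -1, "dp": [-0.015, 0.005, 0.01], "twist": [0, 5, 0]}, {"fingers": -1, "dp": [-0.015, 0.005, 0.01], "twist": [0, 7, 0]}, {"fingers": -1, "dp": [-0.01, 0.004, 0.01], "twist": [0, 6, 0]}, {"fingers": -1, "dp": [0, 0, 0], "twist": [0, 0, 0]}, {"fingers": -1, "dp": [0, 0, 0], "twist": [0, 0, 0]}])

```text
time: 20.65
tool_pos: [550.7, 213.8, 251.1]
tool_rot: [-3.141, 0.078, -2.837]
contact_force: [-0.7, 0.4, -0.4]
opening: 85.3
```

```bash
python3 -c "
from h import *
print(monitor.observe()['q'])
go([565,222,195],np.radians([180,6,-162.3]))"
```

```text
[-0.34  0.48 -0.13  1.74  0.1   0.85  1.36]
t 20.65 pos [550.69 213.75 251.06] rot [-179.95    4.48 -162.52] open 85.3 F [-0.66  0.36 -0.35]
shift mm [-11.7    3.62  57.15] len 58.4 twist [-0.07 -1.52 -0.22]
```

Call:
move_arm(targets=[{"fingers": -1, "dp": [-0.011, 0.004, 0.01], "twist": [0, -1.5, 0]}, {"fingers": -1, "dp": [0, 0, 0.025], "twist": [0, 0, 0]}, {"fingers": -1, "dp": [0, 0, 0.015], "twist": [0, 0, 0]}, {"fingers": -1, "dp": [0, 0, 0.003], "twist": [0, 0, 0]}, {"fingers": -1, "dp": [0, 0, 0], "twist": [0, 0, 0]}, {"fingers": -1, "dp": [0, 0, 0], "twist": [0, 0, 0]}])

```text
time: 21.25
tool_pos: [563.9, 218.9, 198.6]
tool_rot: [-3.139, 0.107, -2.842]
contact_force: [-0.5, 1.0, -0.1]
opening: 85.5
```

```bash
python3 -c "
from h import *
go([566,222.5,188],np.radians([180,6,-162.3]))
c,f=shot('wrist','w7')
a=np.array([-0.4026,-0.1285,0.9063]);t=np.array([559.5,220.5,156]);print(proj(c,[t,t-35*a,t-72*a,[591.7,230,85]]))"
```

```text
t 21.25 pos [563.86 218.91 198.63] rot [-179.85    6.13 -162.86] open 85.5 F [-0.46  1.02 -0.1 ]
shift mm [-1.95  2.83 10.9 ] len 11.4 twist [-0.21  0.13 -0.56]
[[264.61 215.44]
 [264.2  213.18]
 [263.87 211.42]
 [263.06 211.59]]
```

View pics/w7.png

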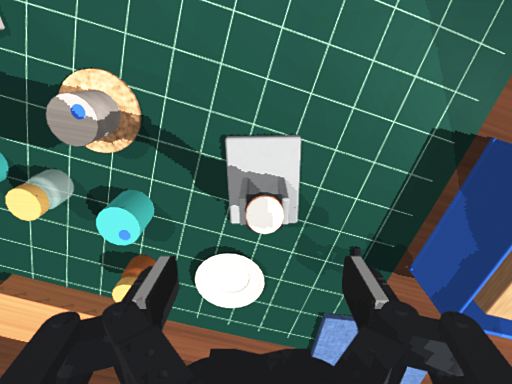

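Call:
move_arm(targets=[{"fingers": -1, "dp": [-0.001, 0.003, 0.015], "twist": [0, 0, 0]}, {"fingers": -1, "dp": [0, 0, 0.025], "twist": [0, 0, 0]}, {"fingers": -1, "dp": [0, 0, 0.015], "twist": [0, 0, 0]}, {"fingers": -1, "dp": [0, 0, 0], "twist": [0, 0, 0]}, {"fingers": -1, "dp": [0, 0, 0], "twist": [0, 0, 0]}])

```text
time: 21.8
tool_pos: [571.7, 225.7, 143.7]
tool_rot: [-3.14, 0.114, -2.843]
contact_force: [0.4, 0.2, 0.2]
opening: 85.4
```

```bash
python3 -c "
from h import *
go([574,225,108],np.radians([180,6,-162.3]))"
```

```text
t 21.80 pos [571.72 225.68 143.71] rot [-179.92    6.51 -162.86] open 85.4 F [0.35 0.22 0.25]
shift mm [ 2.09 -1.27 35.71] len 35.8 twist [-0.14  0.51 -0.56]
```

Call:
move_arm(targets=[{"fingers": -1, "dp": [0.002, -0.001, 0.015], "twist": [0, 0.5, -0.5]}, {"fingers": -1, "dp": [0, 0, 0.015], "twist": [0, 0, 0]}, {"fingers": -1, "dp": [0, 0, 0.005], "twist": [0, 0, 0]}, {"fingers": -1, "dp": [0, 0, 0], "twist": [0, 0, 0]}, {"fingers": -1, "dp": [0, 0, 0], "twist": [0, 0, 0]}])

```text
time: 22.3
tool_pos: [574.7, 225.7, 106.7]
tool_rot: [-3.14, 0.106, -2.833]
contact_force: [0.0, 1.1, 0.9]
opening: 85.9
```

```bash
python3 -c "
from h import *
go([574,225,108],np.radians([180,6,-162.3]))"
```

```text
t 22.30 pos [574.71 225.66 106.74] rot [-179.89    6.09 -162.32] open 85.9 F [0.04 1.05 0.91]
shift mm [ 0.74 -0.41 -1.35] len 1.6 twist [-0.12  0.09 -0.02]
```

Close on the probe.

Call:
move_arm(targets=[{"fingers": 1, "dp": [0, 0, -0.001], "twist": [0, 0, 0]}, {"fingers": 1, "dp": [0, 0, 0], "twist": [0, 0, 0]}, {"fingers": 1, "dp": [0, 0, 0], "twist": [0, 0, 0]}, {"fingers": 1, "dp": [0, 0, 0], "twist": [0, 0, 0]}, {"fingers": 1, "dp": [0, 0, 0], "twist": [0, 0, 0]}, {"fingers": 1, "dp": [0, 0, 0], "twist": [0, 0, 0]}, {"fingers": 1, "dp": [0, 0, 0], "twist": [0, 0, 0]}, {"fingers": 1, "dp": [0, 0, 0], "twist": [0, 0, 0]}], newtons=60)

```text
time: 23.1
tool_pos: [575.3, 225.9, 109.4]
tool_rot: [-3.14, 0.109, -2.833]
contact_force: [0.7, 0.5, 0.1]
opening: 25.0
```

```bash
python3 -c "
from h import *
s=monitor.observe();print(s['moment'])
go(s['tool_pos']+100*np.array([-0.4026,-0.1285,0.9063]),np.radians([180,6,-162.3]))
shot('scene','s8');shot('wrist','w8');print(monitor.observe()['opening'])"
```

```text
[-0.02  0.18  0.03]
t 23.10 pos [575.33 225.92 109.39] rot [-179.9     6.24 -162.33] open 25.0 F [0.66 0.53 0.12]
shift mm [ 32.15  -0.19 -94.69] len 100.0 twist [-0.1   0.24 -0.03]
24.702832544484497
```

View pics/s8.png

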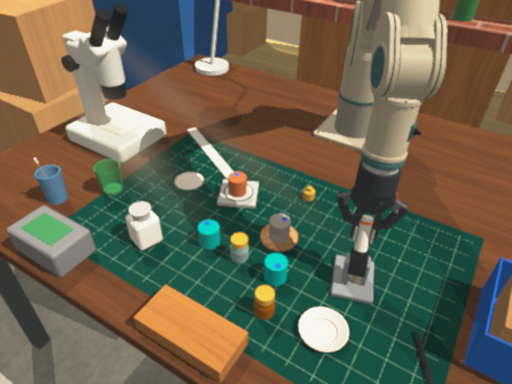

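View pics/w8.png

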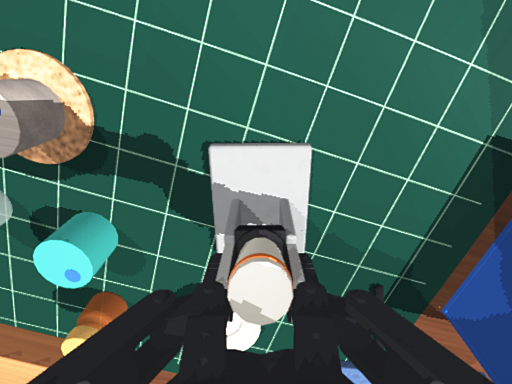

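Call:
move_arm(targets=[{"fingers": 1, "dp": [0.003, 0, -0.0095], "twist": [0, 0, 0]}, {"fingers": 1, "dp": [0.005, 0, -0.014], "twist": [0, 0, 0]}, {"fingers": 1, "dp": [0.005, 0, -0.014], "twist": [0, 0, 0]}, {"fingers": 1, "dp": [0, 0, 0], "twist": [0, 0, 0]}])

```text
time: 23.6
tool_pos: [558.5, 220.8, 148.8]
tool_rot: [-3.14, 0.111, -2.833]
contact_force: [0.5, -0.3, -0.7]
opening: 24.8
```

```bash
python3 -c "
from h import *
p=np.array([575.3,225.9,109.4])+100*np.array([-0.4026,-0.1285,0.9063]);print(p)
go(p,np.radians([180,6.1,-162.3]))"
```

```text
[535.04 213.05 200.03]
t 23.60 pos [558.5  220.8  148.77] rot [-179.92    6.36 -162.33] open 24.8 F [ 0.48 -0.25 -0.7 ]
shift mm [ 18.88  -0.34 -53.68] len 56.9 twist [-0.09  0.26 -0.03]
```

Call:
move_arm(targets=[{"fingers": 1, "dp": [0.005, 0, -0.014], "twist": [0, 0, 0]}, {"fingers": 1, "dp": [0.007, 0, -0.019], "twist": [0, 0, 0]}, {"fingers": 1, "dp": [0.007, 0, -0.019], "twist": [0, 0, 0]}, {"fingers": 1, "dp": [0.008, 0, -0.03], "twist": [0, 0, 0]}, {"fingers": 1, "dp": [0.005, 0, -0.03], "twist": [0, 0, 0]}, {"fingers": 1, "dp": [0, 0, -0.01], "twist": [0, 0, 0]}, {"fingers": 1, "dp": [0, 0, 0], "twist": [0, 0, 0]}])

```text
time: 24.3
tool_pos: [509.2, 204.8, 271.3]
tool_rot: [-3.139, 0.105, -2.833]
contact_force: [0.1, 0.2, -1.8]
opening: 24.8
```

```bash
python3 -c "
from h import *
go([480.4,-149.4,280],np.radians([180,-19,163]))
c,f=shot('wrist','w9');shot('scene','s9')"
```

```text
t 24.30 pos [509.21 204.83 271.27] rot [-179.85    6.   -162.31] open 24.8 F [ 0.06  0.22 -1.76]
shift mm [ 133.44 -328.78  -21.94] len 355.5 twist [-4.1  24.28 34.71]
```

View pics/w9.png

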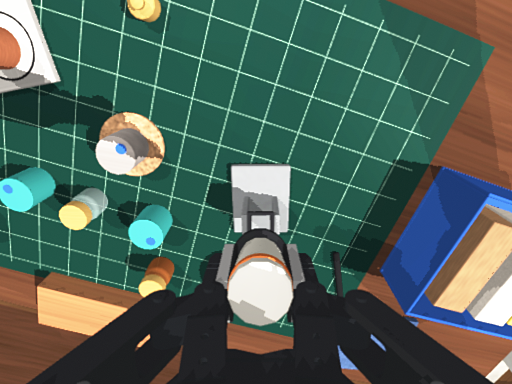

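View pics/s9.png

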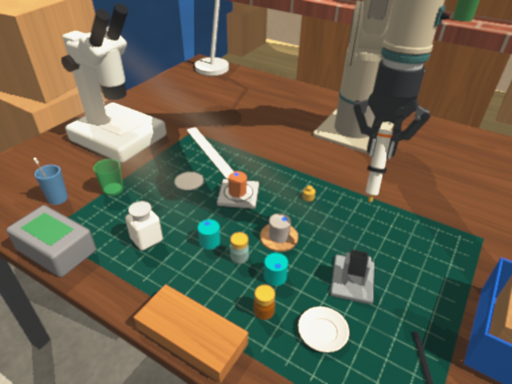

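```bash
cat >> h.py <<'E'
R0=R.from_euler('xyz',np.radians([-179.9,6.24,-162.33])); p0=np.array([575.33,225.92,109.39])
A=np.array([-0.4026,-0.1285,0.9063]); T0=np.array([559.5,220.5,156.])
aT=R0.inv().apply(A); tailT=R0.inv().apply(T0-p0); tipT=R0.inv().apply(T0-143*A-p0)
def probe():
    s=monitor.observe(); r=R.from_euler('xyz',s["tool_rot"]); p=s["tool_pos"]
    return p+r.apply(tailT),p+r.apply(tipT),r.apply(aT)
E
python3 -c "
from h import *
print(aT,tailT,tipT)
t,q,a=probe();print(t,q,a);cs=get_calibration('scene');print(proj(cs,[t,q]))
f=np.load('pics/s9.npz')['f'];crop(f,330,80,110,140,4,'s9c')"
```

```text
[ 0.32 -0.   -0.95] [ 11.56  -0.44 -48.15] [-34.43  -0.17  87.25]
[493.19 199.26 316.23] [549.94 217.22 186.21] [-0.4  -0.13  0.91]
[[384.25 130.57]
 [369.35 202.8 ]]
```

View pics/s9c.png

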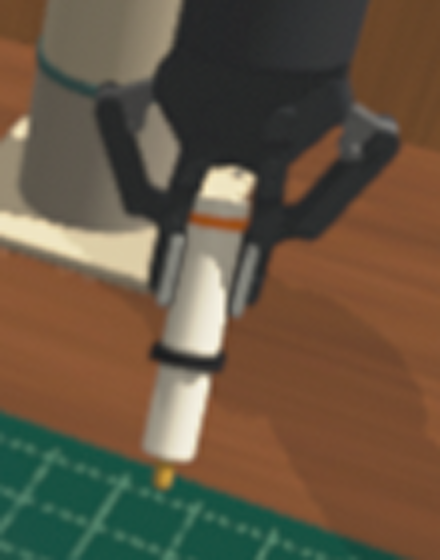

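```bash
cat >> h.py <<'E'
RG=R.from_euler('xyz',np.radians([180,-18.8,163]))
def goal(tip): return np.array(tip)-RG.apply(tipT)
def gp(tip):
    go(goal(tip),np.radians([180,-18.8,163])); t,q,a=probe(); print("tip",q,"axis tilt",np.degrees(np.arccos(a[2])),a)
E
python3 -c "
from h import *
print(RG.apply(aT));print(goal([480.4,-149.4,110]));gp([480.4,-149.4,110])
s=monitor.observe();print(RG.apply([1,0,0]),R.from_euler('xyz',s['tool_rot']).inv().apply(goal([480.4,-149.4,180])-s['tool_pos']))"
```

```text
[ 0. -0.  1.]
[ 476.18 -147.93  203.69]
t 24.40 pos [508.73 204.53 269.5 ] rot [-179.83    5.84 -162.31] open 24.9 F [-0.47 -0.17 -1.11]
shift mm [ 144.1  -325.74   52.4 ] len 360.0 twist [-4.11 23.93 34.69]
tip [549.94 217.22 186.21] axis tilt 24.597956209079904 [-0.4  -0.13  0.91]
[-0.91  0.28  0.32] [ 136.98 -325.95  -17.24]
```

Call:
move_arm(targets=[{"fingers": 1, "dp": [0.005, -0.015, 0], "twist": [-0.3, 2, 2.9]}, {"fingers": 1, "dp": [0.01, -0.03, 0], "twist": [-0.6, 3.5, 5]}, {"fingers": 1, "dp": [0.008, -0.034, 0], "twist": [-0.7, 4, 5.8]}, {"fingers": 1, "dp": [0.006, -0.036, 0], "twist": [-0.7, 4, 5.8]}, {"fingers": 1, "dp": [0.002, -0.036, 0], "twist": [-0.7, 4, 5.8]}, {"fingers": 1, "dp": [0, -0.036, 0], "twist": [-0.7, 4, 5.8]}, {"fingers": 1, "dp": [-0.002, -0.03, 0], "twist": [-0.4, 2.4, 3.6]}, {"fingers": 1, "dp": [-0.002, -0.02, 0], "twist": [0, 0, 0]}, {"fingers": 1, "dp": [0, 0, 0], "twist": [0, 0, 0]}, {"fingers": 1, "dp": [0, 0, 0], "twist": [0, 0, 0]}])

```text
time: 25.4
tool_pos: [477.9, -42.4, 245.9]
tool_rot: [-3.124, -0.366, 2.819]
contact_force: [-0.1, 1.1, -1.1]
opening: 24.7
```

```bash
python3 -c "
from h import *
gp([480.4,-149.4,140]);print(monitor.observe()['q'])"
```

```text
t 25.40 pos [477.91 -42.38 245.85] rot [-179.01  -20.99  161.54] open 24.7 F [-0.08  1.12 -1.05]
shift mm [ -34.02 -100.65    1.71] len 106.3 twist [-0.49 -2.2  -1.36]
tip [478.23 -44.25 152.08] axis tilt 2.3927956199320244 [0.04 0.   1.  ]
[ 0.06  0.57  0.04  1.66 -0.09  1.27  1.38]
```

Call:
move_arm(targets=[{"fingers": 1, "dp": [-0.006, -0.018, 0], "twist": [-0.3, -1.2, -0.7]}, {"fingers": 1, "dp": [-0.01, -0.03, 0], "twist": [-0.2, -1, -0.6]}, {"fingers": 1, "dp": [-0.01, -0.03, 0], "twist": [0, 0, 0]}, {"fingers": 1, "dp": [-0.006, -0.018, 0], "twist": [0, 0, 0]}, {"fingers": 1, "dp": [0, 0, 0], "twist": [0, 0, 0]}, {"fingers": 1, "dp": [0, 0, 0], "twist": [0, 0, 0]}])

```text
time: 26.0
tool_pos: [480.3, -135.1, 231.3]
tool_rot: [3.134, -0.332, 2.863]
contact_force: [0.0, 1.7, -1.2]
opening: 24.8
```

```bash
python3 -c "
from h import *
gp([480.4,-149.4,110])"
```

```text
t 26.00 pos [ 480.28 -135.09  231.28] rot [179.54 -19.01 164.01] open 24.8 F [ 0.03  1.69 -1.16]
shift mm [ -8.6  -13.68  26.11] len 30.7 twist [ 0.13 -0.21  0.96]
tip [ 484.39 -135.72  137.58] axis tilt 0.6544244264011444 [ 0.   -0.01  1.  ]
```

Call:
move_arm(targets=[{"fingers": 1, "dp": [-0.005, -0.007, 0.01], "twist": [0, 0, 0.5]}, {"fingers": 1, "dp": [-0.005, -0.007, 0.015], "twist": [0, 0, 0.3]}, {"fingers": 1, "dp": [-0.004, 0, 0.012], "twist": [0, 0, 0]}, {"fingers": 1, "dp": [0, 0, 0], "twist": [0, 0, 0]}, {"fingers": 1, "dp": [0, 0, 0], "twist": [0, 0, 0]}])

```text
time: 26.5
tool_pos: [478.8, -142.4, 188.5]
tool_rot: [3.134, -0.333, 2.857]
contact_force: [-0.1, -0.3, -0.3]
opening: 24.6
```

```bash
python3 -c "
from h import *
gp([480.4,-149.4,85])
shot('scene','s10');shot('top','t10');shot('wrist','w10')
t,q,a=probe();print(proj(get_calibration('scene'),[t,q]),proj(get_calibration('top'),[t,q]))
f=np.load('pics/s10.npz')['f'];crop(f,200,90,100,120,5,'s10c')
f=np.load('pics/t10.npz')['f'];crop(f,220,170,110,90,6,'t10c')"
```

```text
t 26.50 pos [ 478.76 -142.41  188.52] rot [179.56 -19.07 163.69] open 24.6 F [-0.13 -0.28 -0.34]
shift mm [-2.34 -6.09  9.55] len 11.6 twist [ 0.22 -0.27  0.65]
tip [ 482.76 -143.06   94.81] axis tilt 0.667354653058585 [ 0.   -0.01  1.  ]
[[235.76 115.52]
 [237.15 164.85]] [[280.58 230.22]
 [275.3  234.11]]
```

View pics/s10c.png

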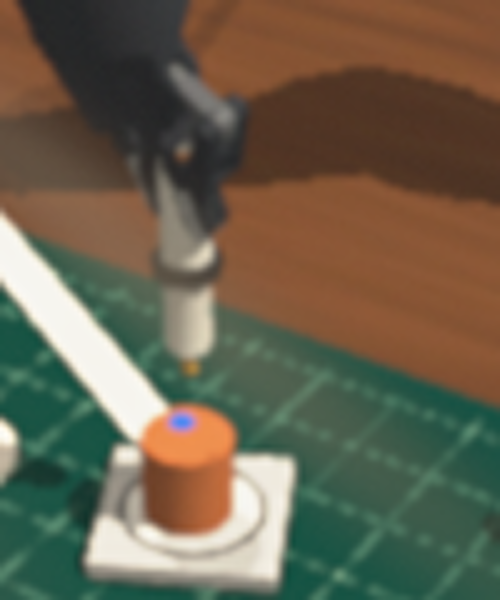

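View pics/t10c.png

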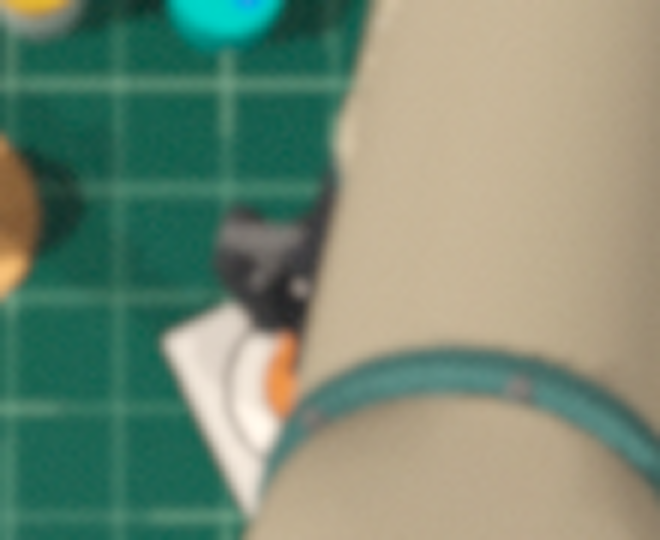

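View pics/w10.png

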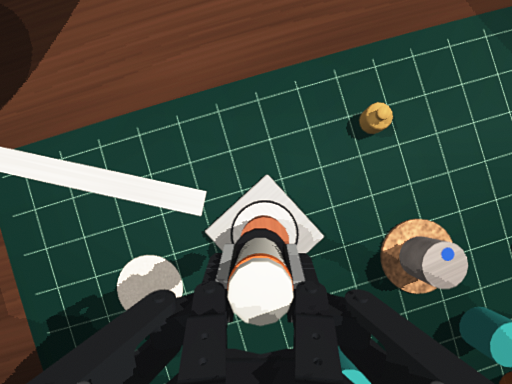

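Call:
move_arm(targets=[{"fingers": 1, "dp": [-0.001, -0.003, 0.002], "twist": [0.2, -0.2, 0.3]}, {"fingers": 1, "dp": [-0.001, -0.003, 0.004], "twist": [0, 0, 0.3]}, {"fingers": 1, "dp": [0, 0, 0.003], "twist": [0, 0, 0]}, {"fingers": 1, "dp": [0, 0, 0], "twist": [0, 0, 0]}, {"fingers": 1, "dp": [0, 0, 0], "twist": [0, 0, 0]}])

```text
time: 27.15
tool_pos: [476.9, -149.1, 180.3]
tool_rot: [-3.141, -0.325, 2.844]
contact_force: [0.0, -0.3, -1.1]
opening: 24.8
```

```bash
python3 -c "
from h import *
gp([480.4,-149.4,66])"
```

```text
t 27.15 pos [ 476.88 -149.06  180.29] rot [-179.99  -18.62  162.95] open 24.8 F [ 0.01 -0.35 -1.15]
shift mm [-5.62  0.88 19.84] len 20.6 twist [ 0.    0.18 -0.04]
tip [ 481.38 -150.64   86.61] axis tilt 0.3132753287027103 [-0. -0.  1.]
```

Call:
move_arm(targets=[{"fingers": 1, "dp": [-0.002, 0.001, 0.005], "twist": [0, 0, 0]}, {"fingers": 1, "dp": [-0.002, 0, 0.005], "twist": [0, 0, 0]}, {"fingers": 1, "dp": [-0.001, 0, 0.005], "twist": [0, 0, 0]}, {"fingers": 1, "dp": [0, 0, 0], "twist": [0, 0, 0]}, {"fingers": 1, "dp": [0, 0, 0], "twist": [0, 0, 0]}])

```text
time: 27.65
tool_pos: [477.1, -147.7, 162.8]
tool_rot: [3.141, -0.326, 2.844]
contact_force: [0.3, -0.9, -0.6]
opening: 24.8
```

```bash
python3 -c "
from h import *
gp([480.4,-149.4,66])
c,f=shot('scene','s11');t,q,a=probe();print(proj(c,[t,q,[480.4,-149.4,62]]))
crop(f,210,130,60,60,10,'s11c')"
```

```text
t 27.65 pos [ 477.13 -147.72  162.76] rot [179.99 -18.65 162.97] open 24.8 F [ 0.3  -0.95 -0.63]
shift mm [-0.17 -0.48  3.18] len 3.2 twist [ 0.02  0.15 -0.03]
tip [ 481.59 -149.26   69.08] axis tilt 0.30769835941942764 [-0. -0.  1.]
[[234.91 124.35]
 [235.85 171.93]
 [236.07 173.84]]
```

View pics/s11c.png

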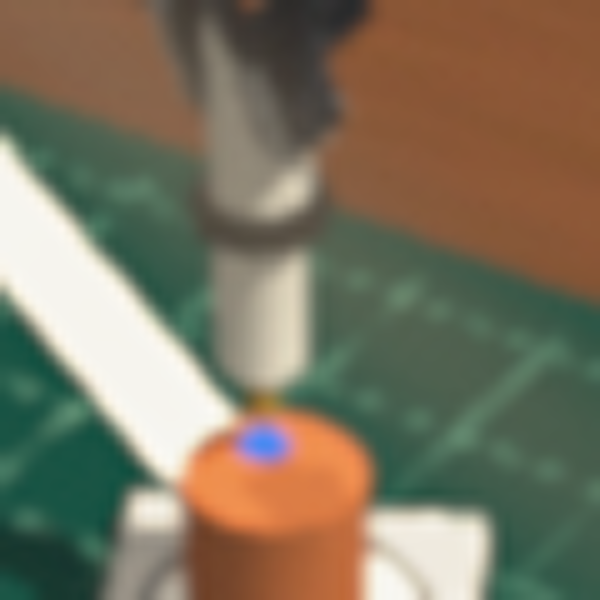

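Call:
move_arm(targets=[{"fingers": 1, "dp": [-0.0005, 0, 0.003], "twist": [0, 0, 0]}, {"fingers": 1, "dp": [-0.0005, 0, 0.003], "twist": [0, 0, 0]}, {"fingers": 1, "dp": [-0.0005, 0, 0.003], "twist": [0, 0, 0]}, {"fingers": 1, "dp": [0, 0, 0], "twist": [0, 0, 0]}, {"fingers": 1, "dp": [0, 0, 0], "twist": [0, 0, 0]}])

```text
time: 28.2
tool_pos: [476.0, -147.4, 153.4]
tool_rot: [3.141, -0.324, 2.844]
contact_force: [0.6, -0.1, -0.1]
opening: 24.7
```

```bash
python3 -c "
from h import *
gp([480.4,-149.4,56])
c,f=shot('scene','s12');t,q,a=probe();print(proj(c,[t,q,[480.4,-149.4,62]]))
crop(f,210,130,60,60,10,'s12c')"
```

```text
t 28.20 pos [ 476.  -147.4  153.4] rot [179.99 -18.59 162.97] open 24.7 F [ 0.59 -0.14 -0.11]
shift mm [-1.48 -0.45  3.41] len 3.7 twist [ 0.02  0.21 -0.03]
tip [ 480.56 -148.97   59.73] axis tilt 0.3346865818634221 [-0. -0.  1.]
[[235.34 127.57]
 [236.19 174.61]
 [236.07 173.84]]
```

View pics/s12c.png

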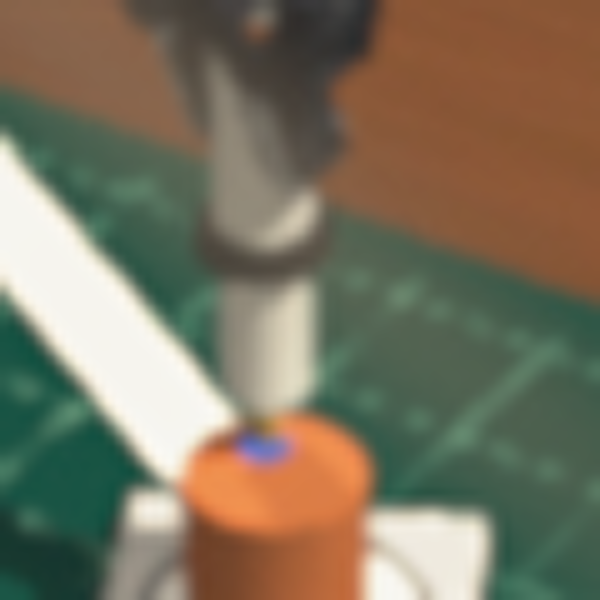

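```bash
cat >> h.py <<'E'
def favg(n=8):
    F=[];fs=[]
    for i in range(n):
        fs.append(grab_frame("scene").astype(float)); F.append(monitor.observe()["contact_force"])
    F=np.array(F); t,q,a=probe(); print("F",F.mean(0),"sem",F.std(0)/np.sqrt(n),"tip",q,"t",monitor.observe()["time"]); return np.mean(fs,0)
E
python3 -c "
from h import *
f=favg(10)
np.save('pics/f12.npy',f)
crop(f.astype(np.uint8),220,145,40,40,15,'s12d')"
```

```text
F [ 0.12 -0.25 -0.38] sem [0.16 0.11 0.19] tip [ 480.56 -148.96   59.73] t 28.75
```

View pics/s12d.png

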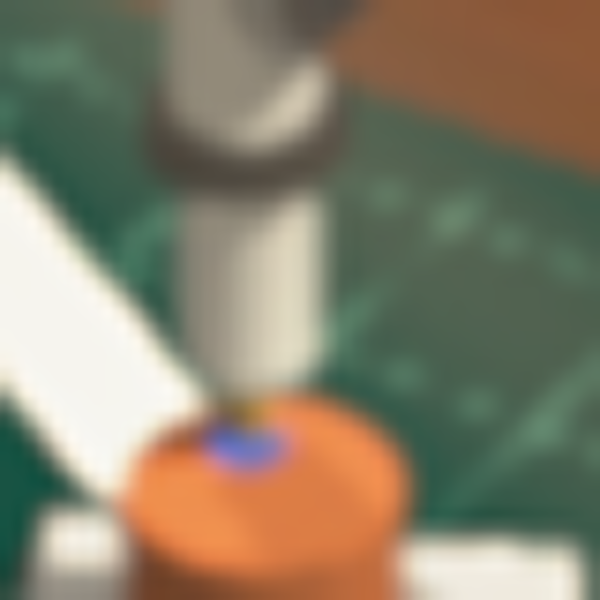

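```bash
python3 -c "
from h import *
c=get_calibration('scene');t,q,a=probe();th=np.linspace(0,2*np.pi,72)
def cp(P): return (proj(c,P)-[220,145]+.47)*15
def circ(o,r): return o+r*np.c_[np.cos(th),np.sin(th),0*th]
for n,o,r in [('barrel',q+18*a,12),('collar low',q+63*a,18),('spot',np.array([480.4,-149.4,62]),7),('coretop',np.array([487.5,-140,62]),25)]:
  P=cp(circ(o,r));print(n,'c',cp(o),'x',P[:,0].min(),P[:,0].max(),'y',P[:,1].min(),P[:,1].max())
f=np.load('pics/f12.npy')
print(f[145:180,236].astype(int).tolist())
"
```

```text
barrel c [[248.33 369.1 ]] x 179.64779423269394 316.91982272794974 y 328.4912105759196 410.36647131392965
collar low c [[244.53 155.81]] x 138.61707006007282 350.2751458151563 y 96.256315528574 216.8999922084058
spot c [[248.04 439.72]] x 208.36724308383484 287.66771781890964 y 415.82749662211756 463.82364099185963
coretop c [[269.9 478. ]] x 127.02971176033617 412.5212717886727 y 392.42945293223 566.5915778033308
[[118, 112, 99], [122, 115, 102], [131, 123, 109], [140, 132, 117], [144, 136, 120], [145, 137, 121], [146, 138, 122], [155, 147, 129], [168, 160, 141], [153, 145, 128], [108, 101, 89], [83, 77, 67], [88, 82, 71], [115, 109, 96], [142, 135, 119], [161, 154, 136], [177, 169, 150], [184, 176, 156], [185, 178, 157], [187, 179, 159], [187, 180, 160], [188, 181, 160], [190, 182, 162], [190, 182, 162], [190, 182, 161], [179, 169, 146], [159, 140, 108], [150, 117, 67], [141, 115, 101], [114, 116, 167], [129, 119, 179], [186, 121, 129], [218, 123, 80], [222, 126, 69], [227, 130, 72]]
```

Call:
move_arm(targets=[{"fingers": 1, "dp": [-0.001, 0, 0.003], "twist": [0, 0, 0]}, {"fingers": 1, "dp": [0, 0, 0], "twist": [0, 0, 0]}, {"fingers": 1, "dp": [0, 0, 0], "twist": [0, 0, 0]}])

```text
time: 29.05
tool_pos: [476.0, -147.4, 150.2]
tool_rot: [3.141, -0.324, 2.844]
contact_force: [0.2, -0.5, 0.9]
opening: 24.9
```

```bash
python3 -c "
from h import *
f=favg(10)
np.save('pics/f13.npy',f)
crop(f.astype(np.uint8),220,145,40,40,15,'s13d');print(f[165:180,236].astype(int).tolist());gp([480.4,-149.4,54])"
```

```text
F [0.2  0.13 1.13] sem [0.14 0.18 0.12] tip [ 480.58 -149.     56.54] t 29.55
[[186, 178, 159], [188, 180, 160], [189, 181, 161], [189, 182, 161], [190, 182, 162], [190, 182, 161], [182, 169, 145], [162, 141, 109], [139, 117, 103], [115, 115, 160], [128, 117, 174], [185, 120, 127], [217, 123, 80], [222, 126, 70], [227, 130, 72]]
t 29.55 pos [ 476.01 -147.43  150.21] rot [179.99 -18.58 162.97] open 24.9 F [ 0.85 -0.93  0.72]
shift mm [-1.09 -0.43  2.3 ] len 2.6 twist [ 0.01  0.22 -0.02]
tip [ 480.58 -149.     56.54] axis tilt 0.3398230970976685 [-0. -0.  1.]
```

View pics/s13d.png

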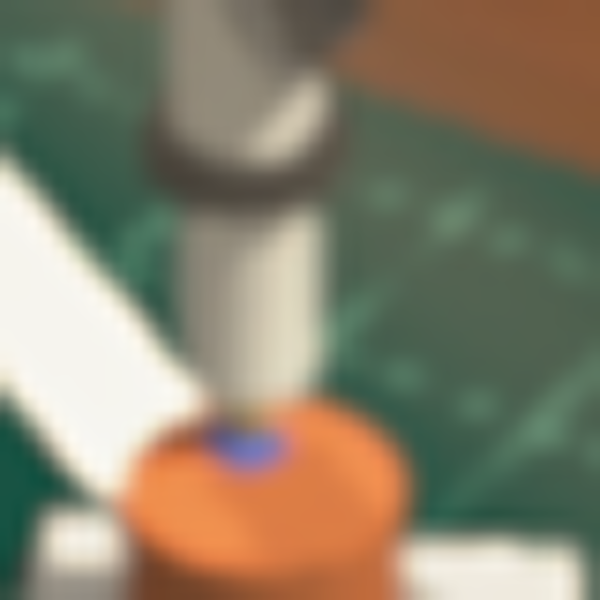

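Call:
move_arm(targets=[{"fingers": 1, "dp": [0.0013, 0, -0.004], "twist": [0, 0, 0]}, {"fingers": 1, "dp": [0.0013, 0, -0.005], "twist": [0, 0, 0]}, {"fingers": 1, "dp": [0, 0, 0], "twist": [0, 0, 0]}, {"fingers": 1, "dp": [-0.002, 0.002, -0.001], "twist": [0, 0.2, 0]}, {"fingers": 1, "dp": [0, 0, 0], "twist": [0, 0, 0]}, {"fingers": 1, "dp": [0, 0, 0], "twist": [0, 0, 0]}])

```text
time: 30.15
tool_pos: [479.3, -146.1, 160.3]
tool_rot: [3.141, -0.328, 2.845]
contact_force: [-0.9, 1.1, -0.5]
opening: 25.0
```

```bash
python3 -c "
from h import *
f=favg(6)
crop(f.astype(np.uint8),220,145,40,40,15,'s14d')
gp([482.9,-148,60.5])
"
```

```text
F [-0.26 -0.   -0.98] sem [0.21 0.22 0.28] tip [ 483.55 -147.62   66.66] t 30.45
t 30.45 pos [ 479.3  -146.15  160.35] rot [179.99 -18.79 162.97] open 24.5 F [-0.83  0.18 -0.59]
shift mm [-1.52 -0.54  5.99] len 6.2 twist [ 0.02  0.01 -0.03]
tip [ 483.55 -147.62   66.66] axis tilt 0.2910201449619916 [-0. -0.  1.]
```

View pics/s14d.png

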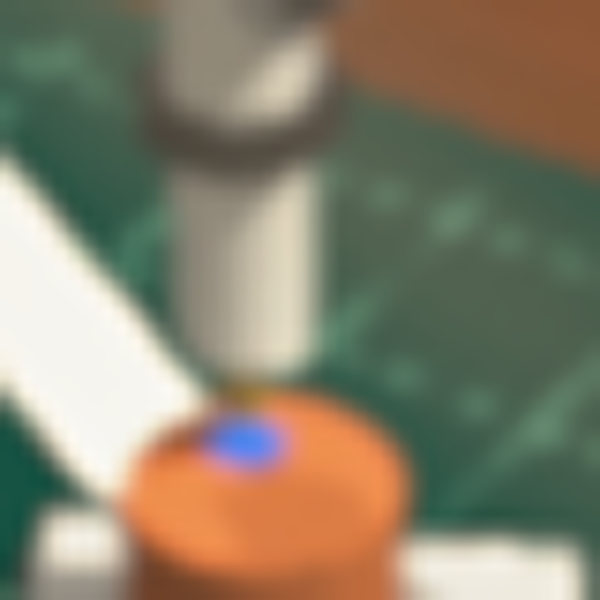

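Call:
move_arm(targets=[{"fingers": 1, "dp": [-0.0007, -0.0005, 0.003], "twist": [0, 0, 0]}, {"fingers": 1, "dp": [-0.0008, 0, 0.003], "twist": [0, 0, 0]}, {"fingers": 1, "dp": [-0.0008, 0, 0.003], "twist": [0, 0, 0]}, {"fingers": 1, "dp": [0, 0, 0.0015], "twist": [0, 0, 0]}, {"fingers": 1, "dp": [0, 0, 0], "twist": [0, 0, 0]}, {"fingers": 1, "dp": [0, 0, 0], "twist": [0, 0, 0]}])

```text
time: 31.05
tool_pos: [478.6, -146.6, 149.2]
tool_rot: [3.141, -0.326, 2.844]
contact_force: [0.6, -0.5, 0.9]
opening: 24.6
```

```bash
python3 -c "
from h import *
f=favg(10);np.save('pics/f15.npy',f)
crop(f.astype(np.uint8),220,145,40,40,15,'s15d')
gp([482.9,-148,54.5])
"
```

```text
F [ 0.29 -0.06  1.2 ] sem [0.2  0.2  0.16] tip [ 483.03 -148.1    55.41] t 31.55
t 31.55 pos [ 478.62 -146.59  149.09] rot [179.99 -18.69 162.96] open 24.9 F [0.92 0.17 1.16]
shift mm [-0.32  0.07  0.85] len 0.9 twist [ 0.03  0.11 -0.04]
tip [ 483.03 -148.1    55.41] axis tilt 0.2989119953452736 [-0. -0.  1.]
```

View pics/s15d.png

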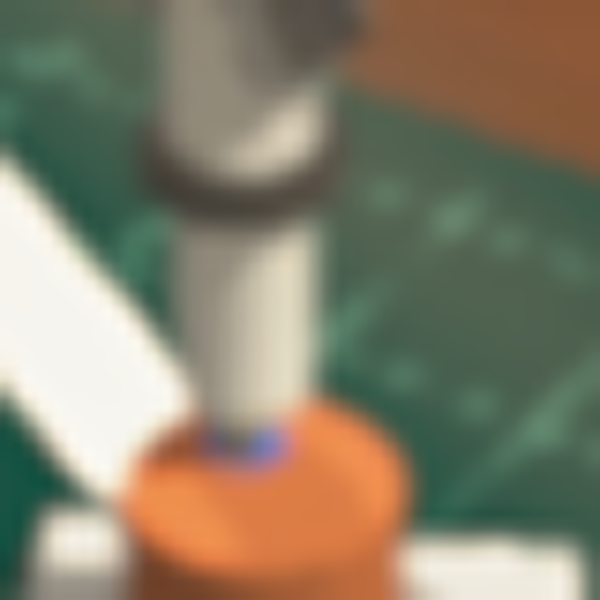

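Call:
move_arm(targets=[{"fingers": 1, "dp": [-0.0004, 0, 0.001], "twist": [0, 0, 0]}, {"fingers": 1, "dp": [0, 0, 0], "twist": [0, 0, 0]}, {"fingers": 1, "dp": [0, 0, 0], "twist": [0, 0, 0]}, {"fingers": 1, "dp": [0, 0, 0], "twist": [0, 0, 0]}])

```text
time: 31.95
tool_pos: [478.7, -146.6, 148.0]
tool_rot: [3.141, -0.326, 2.844]
contact_force: [0.3, -0.7, 1.2]
opening: 24.6
```

```bash
python3 -c "
from h import *
f=favg(12);cv2.imwrite('pics/s16.png',f.astype(np.uint8)[:,:,::-1])
crop(f.astype(np.uint8),220,145,40,40,15,'s16d')
gp([482.9,-148,54.5]);s=monitor.observe();print(s['qvel'],s['q'])
"
```

```text
F [ 0.38 -0.12  1.29] sem [0.1  0.15 0.15] tip [ 483.06 -148.09   54.34] t 32.55
t 32.55 pos [ 478.66 -146.58  148.02] rot [179.99 -18.69 162.96] open 24.9 F [-0.11 -0.8   1.96]
shift mm [ 0.06  0.06 -0.16] len 0.2 twist [ 0.03  0.11 -0.04]
tip [ 483.06 -148.09   54.34] axis tilt 0.29853962513627275 [-0. -0.  1.]
[-0.  0. -0. -0. -0.  0. -0.] [ 0.22  0.7   0.05  1.72 -0.05  1.05  1.57]
```

View pics/s16.png

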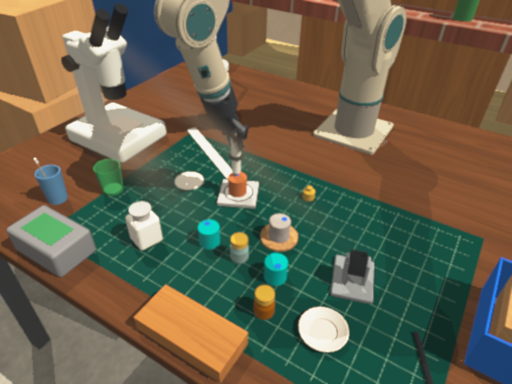

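View pics/s16d.png

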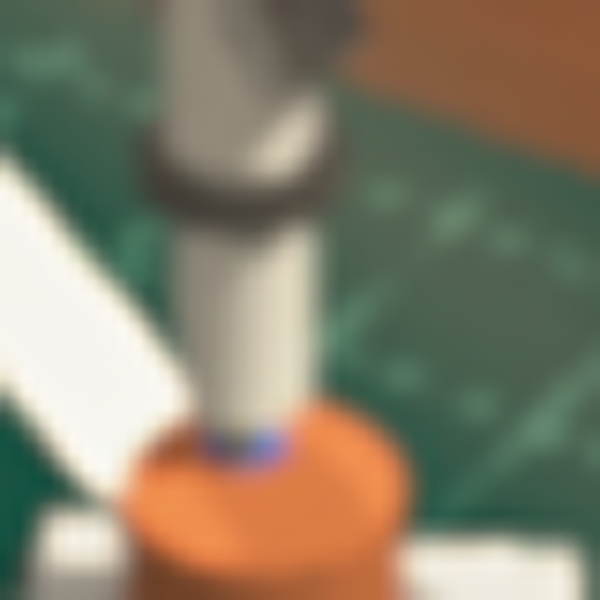

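```bash
python3 -c "
from h import *
print(env.hand_in())"
```

```text
the job is handed in; nothing more can be done
None
```

I swapped the two cores, using the white patch to park the grey one, and the probe is now held on the red core's blue spot. I handed the job in at 32.6 s; no verdict is reported, so everything below is from my own measurements.

**Cores:** A picture taken just after the swap put the red core about 2–3 mm from the circle's centre and the grey about 1 mm from the coaster's. Both were upright and let go, and the last overview shows them still standing.

**Probe:** I gripped it with the tool tilted only 6°, because leaning it the full 25° would probably have run a joint out of its range. I drew it out along its axis, then tilted the tool back 19° to stand the probe upright. By my estimate it is within about 0.3° of vertical, and the scene picture agrees to about 1°.

**Tip position:** The first touch looked 2.5–4.6 mm beyond the spot's centre in the camera, although the arm's readings put it on centre. I trusted the picture, lifted and shifted about 2.5–3 mm. The last picture shows the nose over the spot with blue visible on both sides and in front. The arm's readings, which I did not correct, still show it 3 mm off; both are inside the 7 mm limit.

**Press:** Averaged force on the core is about 2.3 N, which suggests the nose is about 4.5 mm in. The arm's height suggests about 6 mm, and both are within the allowed range. The arm was at rest.

The scene pictures show no bystander moved. I did not measure their positions again at the end.

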